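Tip the cabinet feet out of the bench bucket into the tray

TASK

Move the empty plywood tray so that it stands on the bench under the pouring side of the tipping bucket, its plain wall up against the edge of the stand's foot. Then push the bucket's bar past the latch until the two turned wooden feet roll out into the tray, and let the bucket swing back home onto its latch; do not touch the feet with the gripper, do not knock the lamp, and leave the bowl, the tin and the cork block where they are.

Things in the scene. Friction and masses are not known exactly. Their poses are not given: they have to be found in the camera images.
- stand: Fixed wooden stand carrying the bucket. Origin on the bench under the middle of the bucket's hinge; x runs from the open front (robot side) to the rear column, y left, z up. Foot: 12 mm board, x -50..140, y -35..120 mm; its edge at y = -35 is the stop for the tray. Column 40 x 60 mm at x 85..125, 362 mm high. The bucket pours to -y, where the bench is free.
- tray_place (a point): Point on the bench, fixed to the stand at x 0, y -125 mm of its frame: where the tray's origin comes when its +y wall is against the stand's foot, with the tray's axes parallel to the stand's. Within 30 mm along the stand's x and 25 mm along y still catches the feet.
- bucket_hinge (a point): Middle of the bucket's hinge axis, 160 mm above the bench; the axis runs along the stand's x. The bucket is a sheet-steel box open on top, 112 mm (x) by 138 mm (y, from -91 to 47 mm off the hinge) by 80 mm high (40 mm above and below the hinge), with a sloping inner wall on the pouring (-y) side.
- bucket (a joint): Tipping angle, rad: 0 = upright, latched; grows as the top goes over to the stand's -y; stop at 1.8. A spring (0.30 N m at 0, 0.48 at 1.8) drives it back to 0. A sprung ball catch resists up to about 0.2 rad: about 5 to 9 N at the bar, then 4 to 7 N. The feet roll out within about 1 s at 1.5 or more. Let go, it swings back in about 1 s and relatches by itself.
- push_bar (a point): On the push bar's axis, 20 mm from its free end. Steel rod, 16 mm diameter, parallel to the stand's x, from the bucket's front towards the robot (stand x -56 to -120 mm), 75 mm from the hinge: straight above it (235 mm up) at 0, and 75 mm to -y of it, 160 mm up, at 1.57 rad. Push to -y, then follow its arc over and down, pressing from above; slide off its free end to let go.
- lamp: Fixed lamp on the stand: aluminium light bar over the push bar (stand x -110..-65, y -95..95 mm, underside 335, top 357 mm above the bench) on three thin rods back to the column (y -85, 0, 85; underside 340 mm). Origin 347 mm above the stand's. A hand pointing straight down does not fit: come from the robot's side, tilted 35 to 45 degrees, fingertips forward, under the light bar.
- tray: Loose open plywood tray, about 0.4 kg, 170 (x) x 180 (y) x 50 mm high, walls and floor 8 mm. Origin at the centre of its underside. In the middle of its -y wall a grip board rises to 85 mm; the other walls are plain. The +y wall goes against the stand's foot.
- tray_grip (a point): On the tray's grip board: 12 mm thick (y), 90 mm wide (x), centred 84 mm to -y of the tray's origin; this point is 70 mm above the tray's underside, 15 mm below the board's top edge. Pinch it from above across its thickness and slide the tray along the bench.
- foot_a: Turned dark-wood cabinet foot, a spindle 70 mm long along its x, largest diameter 34 mm, about 50 g. It lies in the bucket, roughly along the stand's x, on the +y side. Origin at mid-length, 17 mm below its axis in its own frame (it turns with the foot when it rolls).
- foot_b: As foot_a, lying beside it in the bucket on the -y side.
- bowl: Glass bowl, 120 mm across, 55 mm high, origin under its centre. Bystander.
- tin: Closed grey tin, 80 mm diameter, 110 mm high, origin under its centre. Bystander.
- block: Cork sanding block 110 x 70 x 35 mm, origin under its centre. Bystander.
Things that resemble listed ones, but are neither listed nor needed, are in the scene too. What is shaped like the foot_a but purple is not meant. Leave any orange look-alike of the foot_b alone.

How it is judged (in metres and radians):
On the way, in this order (a step that is already met when the one before it is completed fails the run):
1. the tray stands under the pouring side of the bucket, against the stand's foot, while the bucket is still latched (x of tray in the frame of stand between -0.05 and 0.05 m and y of tray in the frame of stand between -0.165 and -0.1 m and height (world z) of tray below 0.008 m and angle between the x axis of tray and the x axis of stand, either way round below 0.25 rad and value of joint bucket below 0.06 rad), for 0.2 s.
2. the bucket is pushed past its latch and tipped (value of joint bucket above 1.2 rad), for 0.2 s.
At the end, for the whole second after the job is handed in: Both feet lie at rest inside the tray (centres within its walls, no higher than its rim), the tray stands flat and still on the bench, and the bucket is back upright on its latch (within 0.06 rad) (x of foot_a in the frame of tray between -0.085 and 0.085 m and y of foot_a in the frame of tray between -0.09 and 0.09 m and z of foot_a in the frame of tray between -0.01 and 0.05 m and linear speed of each of foot_a, foot_b below 0.03 m/s and x of foot_b in the frame of tray between -0.085 and 0.085 m and y of foot_b in the frame of tray between -0.09 and 0.09 m and z of foot_b in the frame of tray between -0.01 and 0.05 m and value of joint bucket below 0.06 rad and angle between tray's own z axis and vertical below 0.08 rad and height (world z) of tray below 0.008 m and linear speed of tray below 0.02 m/s); the robot touches nothing.
It fails at once if the gripper handles a foot (contact force between any of the fingers, the arm and foot_a above 0.5 N or contact force between any of the fingers, the arm and foot_b above 0.5 N).
It fails at once if the lamp is knocked (contact force between anything else and lamp above 8 N).
It fails at once if a bystander is disturbed (distance of any of bowl, tin, block from where it was at the start of the episode above 0.03 m).
It also fails if it takes over 64 s, if anything falls off the work surface, if the arm or the gripper's body presses on something with over 40 N, if the wrist force passes 120 N, or if a joint passes its speed limit or range.

ROBOT

A 6-joint arm with a two-finger parallel gripper is mounted at the origin on the work surface. World frame = base frame: x ahead of the robot, y to its left, z up, the work surface at z = 0. Lengths are in mm, angles in rad, forces in N, time in s.
With the tool pointing down it reaches from about 350 to 975 mm from the base axis. Payload 7.1 kg.
Tool frame: the origin (TCP) lies midway between the tips of the shut fingers; the grasp point (between the pads) lies 19 mm behind it (ctrl.hold_point_z is the distance from the TCP to the grasp point, in mm); z points along the fingers, y is the direction in which the jaws open and shut (so a half turn about z gives the same grasp; the last joint's range is limited). The gripper opens to 88 mm and grips with 3 to 60 N. Pads are 20 mm wide; open, the fingers measure 115 mm over their backs; the gripper's body (75 mm by 178 mm) begins 61 mm behind the grasp point.
Start: joints at [1.224, 0.423, 1.63, -0, 1.089, -0.019], TCP at [201.194, 591.714, 222.675] pointing down, gripper open.
Joint ranges: [-3, 3], [-0.9, 2.11], [0.09, 2.58], [-1.31, 4.45], [0.11, 2.69], [-2.54, 2.54]. Speed limits (rad/s): [2.39, 2.39, 3.01, 3.14, 3.14, 3.14].

INTERFACE

Orientations are given as a rotation vector (axis times angle).
In Python, from workcell import ctrl, eyes gives the robot as it stands.
- The arm moves only by the tool move_arm, never from a script. Its argument "deltas" is a list of rows, each a list of 6 numbers: the shift along the tool's x, y, z in mm, then the turn, a rotation vector about the tool's x, y, z in rad. A call has 1 to 5 rows; each row shifts and turns the pose as measured when the row begins, along the tool's axes as they then stand; what a row does not reach is not made up. A row lasts 1/12 s, in which the tool goes at most 41.7 mm and 7.16 degrees, less where a joint would pass 70% of its speed; a pose out of reach is approached as far as the arm can. A call is refused whole if a number of a shift passes 41.7 or a number of a turn 0.125, either way. A call with a gripper value outside its range is refused whole. "hand" is the closure, from -1 (fully open) to 1 (shut), set as the call begins (left out, the last holds). The fingers move at their own pace and stop on an object; the grip force is fixed at half the most. Time passes only in rows, so rows that do not move let the fingers close. It gives the time, the measured TCP pose, the force and the opening at its end, in the units of the state.
- ctrl.get_obs(): the state, without advancing time (a new reading comes with each control period).
- eyes.get_image(name): name is "side" or "top"; returns a dict with "frame" (400x640x3 uint8, red, green, blue), "range_z" (400x640 float32, mm along the optical axis (not along the pixel's ray), 0 where there is no reading), "fx", "fy", "cx", "cy" (pixels), "cam_to_world" (4x4, takes a point from camera to world coordinates). Camera axes: x right, y down, z forward; pixel columns grow to the right and rows downward; lengths in mm; the calibration is good to about 2 mm. A picture is of the moment at which its call begins.
- ctrl.close_job(): hands the job in, once; it reports no verdict.
The state is a dict: "t": time; "qpos": joint angles; "qvel": joint speeds; "joint_torque": joint torques, N m; "ee_pos": TCP position; "orientation": TCP orientation; "ft_force": force on the tool from outside, world axes, zero at the start; "moment": the same for the moment, N m; "width": finger opening in mm.
Only numpy, scipy, OpenCV 4.12 (cv2) and the standard library are available. Lean on these libraries where they do the work, as an engineer would, in place of code of your own. Each camera call takes 0.05 s, during which the arm holds its last target.

## Working session

There is one attempt and no reset: what is moved stays moved. The work goes in short steps, Python scripts to look and compute and a tool call to move; the robot and the scene stay as the last step left them, time stands still between calls to the robot, and variables do not carry over. Pictures are saved under pics/ and viewed, and the job is handed in when it is done.

Besides the shell and the picture viewer there is one more tool, called after ">>>" by a JSON object that holds its "method" and its "body". move_arm: Moves the arm, as the interface text tells. Its arguments: {"type":"object","properties":{"deltas":{"type":"array"},"hand":{"type":"number"}},"required":["deltas"]}

```bash
ls; mkdir -p pics
python3 - <<'E'
from workcell import ctrl, eyes
import cv2,numpy as np
o=ctrl.get_obs();print(o, ctrl.hold_point_z)
for n in("top","side"):
    d=eyes.get_image(n);cv2.imwrite(f"pics/{n}0.png",d["frame"][:,:,::-1]);np.savez(f"pics/{n}0.npz",**d)
    print(n,d["fx"],d["fy"],d["cx"],d["cy"]);print(np.round(d["cam_to_world"],3))
E
```

```text
pics
{'t': 0.0, 'qpos': array([ 1.22399724e+00,  4.23834991e-01,  1.63068470e+00, -1.87732358e-05,
        1.08861676e+00, -1.90241313e-02]), 'qvel': array([-7.08687420e-04, -3.51733410e-04,  2.13703739e-04,  1.37010351e-03,
       -7.27709522e-05,  5.57299458e-04]), 'joint_torque': array([-1.25964747e-03, -5.44629014e+01, -2.73658669e+01,  6.43077702e-02,
        2.26819416e-02, -5.83485917e-05]), 'ee_pos': array([201.01481813, 591.19955073, 221.90744295]), 'orientation': array([-5.12509176e-01, -3.09923724e+00,  2.38908073e-03]), 'ft_force': array([-0.56083101,  0.24210147, -0.48622606]), 'moment': array([ 0.03624438, -0.02835638, -0.03695543]), 'width': 87.6600618026474} 18.700000000000003
top 430.44006284459175 430.44006284459175 317.51404541079455 192.89345576559208
[[ 1.000000e-03 -9.910000e-01  1.300000e-01  3.486050e+02]
 [-1.000000e+00 -3.000000e-03 -1.000000e-02  1.466900e+01]
 [ 1.100000e-02 -1.300000e-01 -9.910000e-01  1.552193e+03]
 [ 0.000000e+00  0.000000e+00  0.000000e+00  1.000000e+00]]
side 437.89677210745356 437.89677210745356 322.0532100896839 188.86611593768225
[[ 9.310000e-01 -2.540000e-01  2.610000e-01  2.502620e+02]
 [-3.650000e-01 -6.620000e-01  6.550000e-01 -7.584540e+02]
 [ 6.000000e-03 -7.050000e-01 -7.090000e-01  1.038132e+03]
 [ 0.000000e+00  0.000000e+00  0.000000e+00  1.000000e+00]]
```

View pics/top0.png

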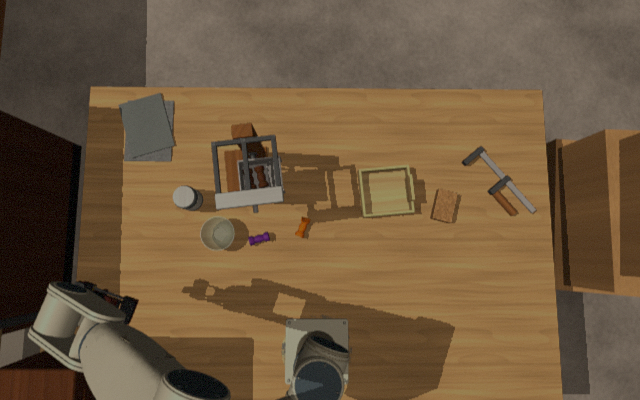

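View pics/side0.png

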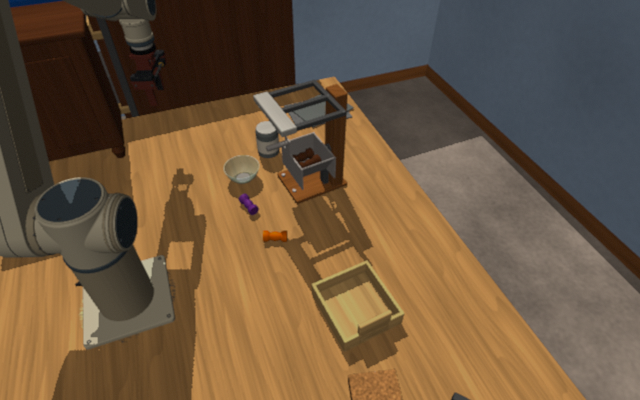

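Top view: stand at about (248,165), bowl (218,234), tin (187,198), tray (387,190) with its grip board on the right, cork block (445,205). The orange (303,228) and purple (260,239) feet on the bench are decoys, and the dark pair sits in the bucket. Next I'll look at enlarged crops.

```bash
cat > h.py <<'E'
import numpy as np,cv2
def load(n): return np.load(f"pics/{n}.npz")
def cloud(d):
    z=d["range_z"].astype(float);v,u=np.mgrid[:z.shape[0],:z.shape[1]]
    P=np.stack([(u-d["cx"])/d["fx"]*z,(v-d["cy"])/d["fy"]*z,z,np.ones_like(z)],-1)@d["cam_to_world"].T
    P=P[...,:3];P[z==0]=np.nan;return P
def crop(d,u0,u1,v0,v1,s,name):
    f=d["frame"][v0:v1,u0:u1,::-1];cv2.imwrite(name,cv2.resize(f,None,fx=s,fy=s,interpolation=cv2.INTER_CUBIC))
E
python3 - <<'E'
from h import *
d=load("top0");crop(d,160,480,110,260,2.5,"pics/topc.png")
s=load("side0");crop(s,220,420,70,350,2,"pics/sidec.png")
P=cloud(d)
np.set_printoptions(suppress=True,precision=0,linewidth=200)
for u,v in [(360,170),(413,165),(361,214),(414,210),(411,190),(387,190),(187,198),(218,234),(445,205),(240,200),(303,228),(260,239),(217,207),(282,204),(255,209)]:
    print((u,v),P[v,u])
E
```

```text
(360, 170) [ 628. -151.   53.]
(413, 165) [ 657. -353.   -1.]
(361, 214) [ 476. -159.    4.]
(414, 210) [ 486. -339.   54.]
(411, 190) [ 553. -324.   81.]
(387, 190) [ 563. -253.   10.]
(187, 198) [520. 438. 110.]
(218, 234) [403. 353.   8.]
(445, 205) [ 506. -455.   32.]
(240, 200) [485. 218. 356.]
(303, 228) [424.  50.  29.]
(260, 239) [385. 200.  32.]
(217, 207) [465. 281. 359.]
(282, 204) [512. 127.   2.]
(255, 209) [472. 192. 236.]
```

View pics/topc.png

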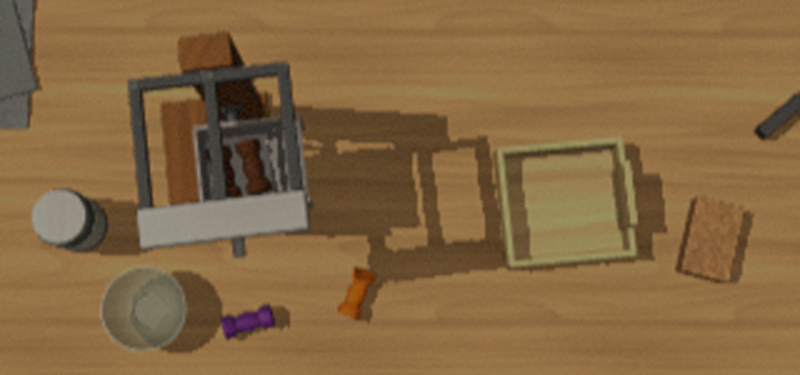

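View pics/sidec.png

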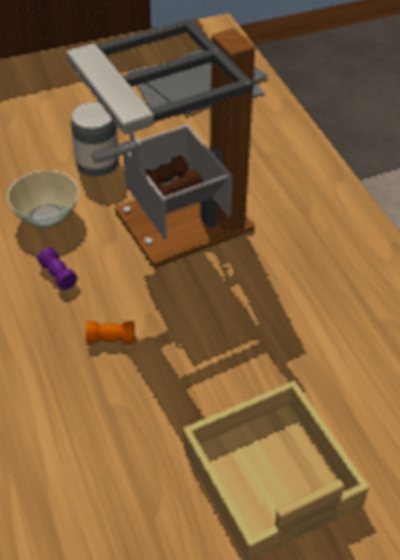

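The top crop shows the stand's lamp bar at (138–310, 195–248), the push-bar end poking out at (239,250), the column top at (205,52), the tray rim at (497–635, 140–268), and the grip board on its right at (628,195). The dark feet in the bucket are at (230,175) and (254,165). Next I'll fit the poses from depth.

Run:
```python
from h import *
np.set_printoptions(suppress=True,precision=1,linewidth=200)
P=cloud(load("top0"));S=cloud(load("side0"))
def sel(P,x,y,z):
    m=(P[...,0]>x[0])&(P[...,0]<x[1])&(P[...,1]>y[0])&(P[...,1]<y[1])&(P[...,2]>z[0])&(P[...,2]<z[1]);return P[m]
def rect(q,n):
    r=cv2.minAreaRect(q[:,:2].astype(np.float32));print(n,len(q),np.array(r[0]),np.array(r[1]),r[2],'medz',np.median(q[:,2]));return r
for nm,C in(("top",P),("side",S)):
    print(nm)
    rect(sel(C,(430,720),(-370,-130),(44,60)),"tray rim")
    rect(sel(C,(430,720),(-370,-130),(70,95)),"grip")
    q=sel(C,(400,720),(80,320),(350,372));rect(q,"lamp all/col")
    rect(sel(C,(400,530),(60,330),(345,372)),"lampbar")
    rect(sel(C,(600,760),(60,330),(354,375)),"col")
    rect(sel(C,(420,720),(60,330),(7,17)),"foot")
    rect(sel(C,(440,490),(150,230),(200,260)),"pushbar")
    rect(sel(C,(440,620),(80,330),(185,215)),"bucket rim")
    rect(sel(C,(450,600),(390,480),(100,120)),"tin")
    rect(sel(C,(320,470),(280,430),(45,65)),"bowl")
    rect(sel(C,(350,450),(140,260),(8,60)),"purple")
    rect(sel(C,(380,480),(0,110),(8,60)),"orange")
    rect(sel(C,(420,600),(-530,-400),(25,45)),"block")
```

```text
top
tray rim 421 [ 558.3 -242.6] [171.3 181.1] 5.161018371582031 medz 50.50750628277592
grip 110 [ 565.6 -326. ] [89.7 14.1] 5.403228282928467 medz 84.13396953302197
lamp all/col 2419 [588.4 205.8] [235. 190.] 6.767667293548584 medz 356.77062229672606
lampbar 1177 [500.4 194.6] [ 66.2 190.5] 3.2984840869903564 medz 357.513835027034
col 693 [654.3 211.4] [105.8 187.8] 0.6236196160316467 medz 357.8020670263554
foot 582 [570.3 195.7] [298.9 267.7] 0.4037149250507355 medz 11.705848520241943
pushbar 38 [472.9 192. ] [21.8 12.6] 1.3010663986206055 medz 240.45468395353817
bucket rim 96 [578.7 183.7] [ 80.9 146.8] 0.4205876886844635 medz 199.9401889030445
tin 385 [527.8 445.7] [75.5 66. ] 4.677433967590332 medz 110.76001511663026
bowl 220 [406.2 347.2] [117.8 115.5] 47.10438537597656 medz 53.58832798051844
purple 193 [403.5 199.8] [ 92.3 114.2] 0.7299985289573669 medz 28.126913681769793
orange 175 [430.5  52.7] [ 93.  104.9] 2.1164774894714355 medz 29.17602091352751
block 627 [ 507.  -453.2] [ 71.2 111.6] 75.80479431152344 medz 35.4589678958414
side
tray rim 886 [ 554.3 -241.8] [171.9 183.2]
[... 300 characters left out ...]
2.2 210.3] [187.8 102.3] 89.81977081298828 medz 357.0258595213122
foot 928 [596.9 219.3] [150.3 247. ] 66.34213256835938 medz 12.221885517730016
pushbar 64 [474.1 191.1] [31.3 16.8] 15.030696868896484 medz 240.40164671982353
bucket rim 299 [574.8 183.6] [104.1 142.6] 6.366189002990723 medz 196.19981765797365
tin 223 [518.8 445. ] [64.8 64. ] 3.026442050933838 medz 110.1021860099737
bowl 240 [401. 346.] [118.3 118.3] 45.503379821777344 medz 52.529950479516856
purple 212 [384.2 206.4] [31.8 76.3] 15.023340225219727 medz 27.78520889250018
orange 247 [424.1  49.5] [36.1 71.4] 71.9859619140625 medz 26.779930617250784
block 1412 [ 504.2 -450.8] [ 68.4 110.9] 73.9297103881836 medz 34.75579388834802
```

```bash
cat >> h.py <<'E'
from scipy.spatial.transform import Rotation as Ro
A=np.deg2rad(6.85);O=np.array([578.5,204.1,0])
RS=Ro.from_euler('z',A).as_matrix()
def st(x,y,z): return O+RS@np.array([x,y,z])
def down(yaw_y): # tool down, tool-y heading yaw_y
    y=np.array([np.cos(yaw_y),np.sin(yaw_y),0]);z=np.array([0,0,-1.]);return np.stack([np.cross(y,z),y,z],1)
def delta(p,R=None):
    from workcell import ctrl
    o=ctrl.get_obs();R0=Ro.from_rotvec(o["orientation"]).as_matrix();d=np.array(p)-o["ee_pos"]
    rv=np.zeros(3) if R is None else Ro.from_matrix(R0.T@R).as_rotvec()
    n=max(np.linalg.norm(d)/41,np.linalg.norm(rv)/.122);n=int(np.ceil(n))
    print("t",round(o["t"],2),"pos",o["ee_pos"].round(1),"rv",o["orientation"].round(3),"F",o["ft_force"].round(1),"w",round(o["width"],1),"q",o["qpos"].round(2))
    print("shift tool",(R0.T@d).round(1),"turn(now frame)",rv.round(3),"rows",n)
    # per-row deltas, exact interpolation world-straight
    for k in range(n):
        Ra=R0@Ro.from_rotvec(rv*k/n).as_matrix();print((Ra.T@d/n).round(1),(rv/n).round(4))
E
python3 -c "
from h import *
delta([330,330,300]);print(down(np.pi/2+.092))"
```

```text
t 0.1 pos [201.  591.3 222. ] rv [-5.130e-01 -3.099e+00  2.000e-03] F [-0.1  0.8  0.3] w 87.9 q [ 1.22  0.42  1.63  0.    1.09 -0.02]
shift tool [-206.2 -205.9  -77.7] turn(now frame) [0. 0. 0.] rows 8
[-25.8 -25.7  -9.7] [0. 0. 0.]
[-25.8 -25.7  -9.7] [0. 0. 0.]
[-25.8 -25.7  -9.7] [0. 0. 0.]
[-25.8 -25.7  -9.7] [0. 0. 0.]
[-25.8 -25.7  -9.7] [0. 0. 0.]
[-25.8 -25.7  -9.7] [0. 0. 0.]
[-25.8 -25.7  -9.7] [0. 0. 0.]
[-25.8 -25.7  -9.7] [0. 0. 0.]
[[-0.99577098 -0.09187027  0.        ]
 [-0.09187027  0.99577098  0.        ]
 [-0.          0.         -1.        ]]
```

>>> {"method": "move_arm", "body": {"deltas": [[-26,-26,-10,0,0,0],[-26,-26,-10,0,0,0],[-26,-26,-10,0,0,0],[-26,-26,-10,0,0,0],[-26,-26,-10,0,0,0]]}}

```text
t: 0.52
ee_pos: [280.8, 424.2, 268.3]
orientation: [-0.499, -3.098, 0.012]
ft_force: [0.7, 0.1, -0.2]
width: 87.9
```

```bash
python3 -c "
from h import *
delta([330,330,300])
delta([400,50,300],down(np.pi/2+.092))"
```

```text
t 0.52 pos [280.8 424.2 268.3] rv [-0.499 -3.098  0.012] F [ 0.7  0.1 -0.2] w 87.9 q [ 0.96  0.2   1.83 -0.    1.12 -0.29]
shift tool [-76.2 -74.3 -31.3] turn(now frame) [0. 0. 0.] rows 3
[-25.4 -24.8 -10.4] [0. 0. 0.]
[-25.4 -24.8 -10.4] [0. 0. 0.]
[-25.4 -24.8 -10.4] [0. 0. 0.]
t 0.52 pos [280.8 424.2 268.3] rv [-0.499 -3.098  0.012] F [ 0.7  0.1 -0.2] w 87.9 q [ 0.96  0.2   1.83 -0.    1.12 -0.29]
shift tool [-230.5 -318.2  -29.6] turn(now frame) [-0.007 -0.004 -0.411] rows 10
[-23.1 -31.8  -3. ] [-0.0007 -0.0004 -0.0411]
[-21.7 -32.7  -3. ] [-0.0007 -0.0004 -0.0411]
[-20.4 -33.6  -3. ] [-0.0007 -0.0004 -0.0411]
[-19.  -34.4  -3. ] [-0.0007 -0.0004 -0.0411]
[-17.5 -35.2  -3. ] [-0.0007 -0.0004 -0.0411]
[-16.1 -35.8  -3.1] [-0.0007 -0.0004 -0.0411]
[-14.6 -36.5  -3.1] [-0.0007 -0.0004 -0.0411]
[-13.1 -37.   -3.1] [-0.0007 -0.0004 -0.0411]
[-11.6 -37.5  -3.1] [-0.0007 -0.0004 -0.0411]
[-10.  -38.   -3.1] [-0.0007 -0.0004 -0.0411]
```

>>> {"method": "move_arm", "body": {"deltas": [[-23,-32,-3,0,0,-0.045],[-22,-33,-3,0,0,-0.045],[-20,-34,-3,0,0,-0.045],[-19,-34,-3,0,0,-0.045],[-18,-35,-3,0,0,-0.045]]}}

```text
t: 0.93
ee_pos: [343.9, 229.4, 285.5]
orientation: [-0.13, -3.136, 0.009]
ft_force: [1.1, 0.5, 0.6]
width: 87.9
```

>>> {"method": "move_arm", "body": {"deltas": [[-16,-36,-3,0,0,-0.045],[-15,-36,-3,0,0,-0.045],[-13,-37,-3,0,0,-0.045],[-12,-38,-3,0,0,-0.045],[-10,-38,-3,0,0,-0.04]]}}

```text
t: 1.35
ee_pos: [411.8, 35.3, 302.2]
orientation: [0.237, -3.13, 0.008]
ft_force: [0.5, 0.3, 0.5]
width: 88.1
```

```bash
python3 -c "
from h import *
delta([564,-326,130],down(np.pi/2+.092))"
```

```text
t 1.35 pos [411.8  35.3 302.2] rv [ 0.237 -3.13   0.008] F [0.5 0.3 0.5] w 88.1 q [ 0.06 -0.    1.98 -0.01  1.16 -1.66]
shift tool [ -96.6 -379.2  173.8] turn(now frame) [-0.005 -0.003  0.059] rows 11
[ -8.8 -34.5  15.8] [-0.0005 -0.0003  0.0054]
[ -9.  -34.4  15.8] [-0.0005 -0.0003  0.0054]
[ -9.1 -34.4  15.8] [-0.0005 -0.0003  0.0054]
[ -9.3 -34.3  15.8] [-0.0005 -0.0003  0.0054]
[ -9.5 -34.3  15.7] [-0.0005 -0.0003  0.0054]
[ -9.7 -34.3  15.7] [-0.0005 -0.0003  0.0054]
[ -9.9 -34.2  15.7] [-0.0005 -0.0003  0.0054]
[-10.  -34.2  15.7] [-0.0005 -0.0003  0.0054]
[-10.2 -34.1  15.7] [-0.0005 -0.0003  0.0054]
[-10.4 -34.1  15.7] [-0.0005 -0.0003  0.0054]
[-10.6 -34.   15.7] [-0.0005 -0.0003  0.0054]
```

>>> {"method": "move_arm", "body": {"deltas": [[-9,-35,15,0,0,0.012],[-9,-35,15,0,0,0.012],[-9,-35,15,0,0,0.012],[-9,-35,15,0,0,0.012],[-9,-35,15,0,0,0.012]]}}

```text
t: 1.77
ee_pos: [482.7, -143.8, 229.9]
orientation: [-0.139, 3.13, -0.01]
ft_force: [0.9, 0.1, 0.5]
width: 87.8
```

>>> {"method": "move_arm", "body": {"deltas": [[-10,-34,15,0,0,0],[-10,-34,15,0,0,0],[-10,-34,15,0,0,0],[-10,-34,15,0,0,0],[-10,-34,15,0,0,0]]}}

```text
t: 2.18
ee_pos: [547.9, -318.7, 150.6]
orientation: [-0.134, 3.133, -0.007]
ft_force: [0.9, -0.7, 1.0]
width: 88.0
```

```bash
python3 -c "
from h import *
delta([564,-326,115],down(np.pi/2+.092))"
```

```text
t 2.18 pos [ 547.9 -318.7  150.6] rv [-0.134  3.133 -0.007] F [ 0.9 -0.7  1. ] w 88.0 q [-0.55  0.52  1.66 -0.    0.95 -2.2 ]
shift tool [-15.2  -8.4  35.7] turn(now frame) [-0.005  0.006 -0.006] rows 1
[-15.2  -8.4  35.7] [-0.005   0.0056 -0.0062]
```

>>> {"method": "move_arm", "body": {"deltas": [[-10,-6,20,0,0,-0.006],[-5,-2,15,0,0,0],[0,0,0,0,0,0]]}}

```text
t: 2.43
ee_pos: [564.2, -333.4, 109.6]
orientation: [-0.134, 3.135, -0.007]
ft_force: [-1.1, 1.3, -0.4]
width: 87.7
```

Run:
```python
from h import *
delta([564,-326,52],down(np.pi/2+.092))
from workcell import eyes
d=eyes.get_image("side");crop(d,270,450,200,400,3,"pics/g1.png")
d=eyes.get_image("top");crop(d,340,460,130,240,4,"pics/g1t.png")
```

```text
t 2.43 pos [ 564.2 -333.4  109.6] rv [-0.134  3.135 -0.007] F [-1.1  1.3 -0.4] w 87.7 q [-0.55  0.6   1.63 -0.    0.91 -2.21]
shift tool [-0.2  7.7 57.5] turn(now frame) [-0.005  0.004 -0.006] rows 2
[-0.1  3.9 28.8] [-0.0024  0.0019 -0.0032]
[-0.2  3.8 28.8] [-0.0024  0.0019 -0.0032]
```

View pics/g1.png

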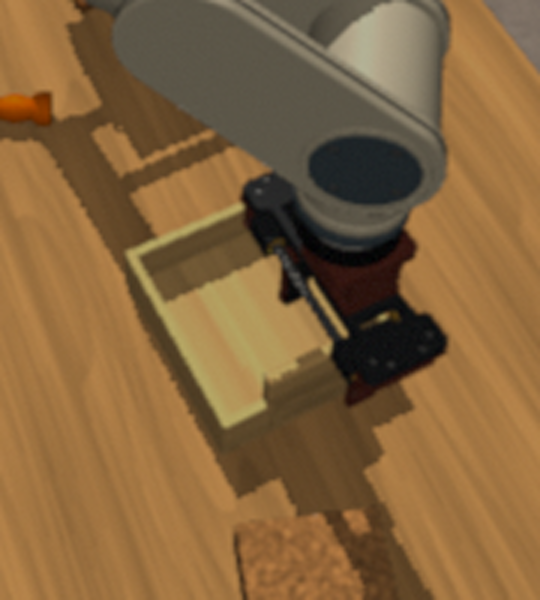

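The hand hovers over the grip board (290,385 in the crop) with one finger on each side, clear of the cork block (300,560). I'll go down now.

>>> {"method": "move_arm", "body": {"deltas": [[0,4,25,0,0,-0.003],[0,4,25,0,0,-0.003],[0,0,7,0,0,0],[0,0,0,0,0,0]]}}

```text
t: 2.87
ee_pos: [566.0, -324.5, 60.1]
orientation: [-0.148, 3.126, -0.015]
ft_force: [-0.1, -0.6, 0.0]
width: 88.0
```

Run:
```python
from h import *
delta([564,-326,52],down(np.pi/2+.092))
```

```text
t 2.87 pos [ 566.  -324.5   60.1] rv [-0.148  3.126 -0.015] F [-0.1 -0.6  0. ] w 88.0 q [-0.54  0.66  1.66 -0.    0.81 -2.2 ]
shift tool [ 2.2 -1.3  8.1] turn(now frame) [-0.01   0.011  0.003] rows 1
[ 2.2 -1.3  8.1] [-0.0102  0.0111  0.0026]
```

>>> {"method": "move_arm", "body": {"deltas": [[1,-1,8,-0.01,0.01,0],[0,0,0,0,0,0]]}}

```text
t: 3.03
ee_pos: [565.9, -325.4, 54.5]
orientation: [-0.15, 3.136, -0.001]
ft_force: [-0.5, 0.3, -0.9]
width: 88.0
```

>>> {"method": "move_arm", "body": {"deltas": [[0,0,0,0,0,0],[0,0,0,0,0,0],[0,0,0,0,0,0],[0,0,0,0,0,0],[0,0,0,0,0,0]], "hand": 1}}

```text
t: 3.45
ee_pos: [568.3, -327.1, 59.0]
orientation: [-0.15, 3.131, -0.006]
ft_force: [-0.1, -0.1, -0.1]
width: 57.5
```

>>> {"method": "move_arm", "body": {"deltas": [[0,0,0,0,0,0],[0,0,0,0,0,0],[0,0,0,0,0,0],[0,0,0,0,0,0],[0,0,0,0,0,0]]}}

```text
t: 3.87
ee_pos: [568.4, -327.3, 59.5]
orientation: [-0.149, 3.13, -0.007]
ft_force: [0.2, -0.1, 0.2]
width: 24.5
```

Run:
```python
from h import *
from workcell import eyes
p=st(0,-125,0)+RS@np.array([0,-84,0]);print(p)
for n in("top","side"):
    d=eyes.get_image(n);C=cloud(d)
    m=(C[...,0]>430)&(C[...,0]<720)&(C[...,1]>-345)&(C[...,1]<-130)&(C[...,2]>44)&(C[...,2]<56)
    print(n,cv2.minAreaRect(C[m][:,:2].astype(np.float32)))
    crop(d,*((270,450,200,400) if n=="side" else (340,460,130,240)),3,f"pics/g2{n}.png")
delta([p[0],p[1],52],down(np.pi/2+A))
```

```text
[603.42752384  -3.40811684   0.        ]
top ((558.1063842773438, -241.99417114257812), (170.28695678710938, 178.8069610595703), 5.685328483581543)
side ((546.304443359375, -242.30218505859375), (154.99240112304688, 183.2981719970703), 5.6359663009643555)
t 3.97 pos [ 568.4 -327.3   59.5] rv [-0.149  3.13  -0.007] F [1.  1.4 0.9] w 16.6 q [-0.54  0.67  1.65  0.    0.82 -2.21]
shift tool [-65.6 319.2   6.5] turn(now frame) [-0.005  0.008 -0.024] rows 8
[-8.2 39.9  0.8] [-0.0006  0.001  -0.003 ]
[-8.3 39.9  0.8] [-0.0006  0.001  -0.003 ]
[-8.4 39.8  0.8] [-0.0006  0.001  -0.003 ]
[-8.6 39.8  0.9] [-0.0006  0.001  -0.003 ]
[-8.7 39.8  0.9] [-0.0006  0.001  -0.003 ]
[-8.8 39.8  0.9] [-0.0006  0.001  -0.003 ]
[-8.9 39.7  0.9] [-0.0006  0.001  -0.003 ]
[-9.1 39.7  0.9] [-0.0006  0.001  -0.003 ]
```

View pics/g2side.png

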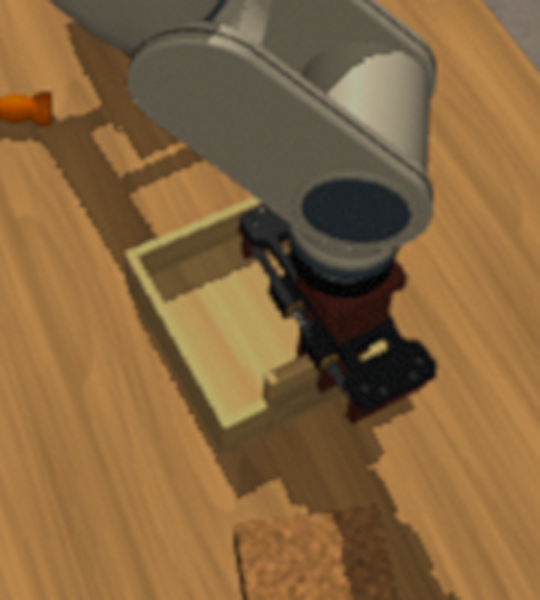

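>>> {"method": "move_arm", "body": {"deltas": [[0,0,0,0,0,0],[0,0,0,0,0,0],[0,0,0,0,0,0]]}}

```text
t: 4.22
ee_pos: [568.4, -327.2, 59.5]
orientation: [-0.149, 3.13, -0.006]
ft_force: [0.4, -0.9, 1.0]
width: 11.9
```

>>> {"method": "move_arm", "body": {"deltas": [[-5,24,0,0,0,-0.002],[-5,24,0,0,0,-0.002],[-5,24,0,0,0,-0.002],[-5,24,0,0,0,-0.002],[-5,24,0,0,0,-0.002]]}}

```text
t: 4.63
ee_pos: [582.7, -209.1, 60.3]
orientation: [-0.155, 3.126, -0.015]
ft_force: [-0.1, -2.4, 1.3]
width: 11.9
```

Run:
```python
from h import *
delta([607.8,-3.4,59],down(np.pi/2+A))
```

```text
t 4.63 pos [ 582.7 -209.1   60.3] rv [-0.155  3.126 -0.015] F [-0.1 -2.4  1.3] w 11.9 q [-0.36  0.62  1.74 -0.01  0.76 -2.03]
shift tool [-45.3 202.2  -0.3] turn(now frame) [-0.01   0.011 -0.02 ] rows 6
[-7.6 33.7 -0. ] [-0.0017  0.0018 -0.0034]
[-7.7 33.7  0. ] [-0.0017  0.0018 -0.0034]
[-7.8 33.6  0. ] [-0.0017  0.0018 -0.0034]
[-7.9 33.6  0.1] [-0.0017  0.0018 -0.0034]
[-8.  33.6  0.1] [-0.0017  0.0018 -0.0034]
[-8.1 33.6  0.2] [-0.0017  0.0018 -0.0034]
```

>>> {"method": "move_arm", "body": {"deltas": [[-5,24,0,-0.002,0.002,-0.004],[-6,24,0,-0.002,0.002,-0.004],[-6,24,0,-0.002,0.002,-0.004],[-6,24,0,-0.002,0.002,-0.004],[-6,24,0,-0.002,0.002,-0.004]]}}

```text
t: 5.05
ee_pos: [598.9, -82.2, 60.0]
orientation: [-0.188, 3.134, -0.003]
ft_force: [0.2, -0.9, -1.7]
width: 11.7
```

Run:
```python
from h import *
delta([607.8,-3.4,59],down(np.pi/2+A))
```

```text
t 5.05 pos [598.9 -82.2  60. ] rv [-1.880e-01  3.134e+00 -3.000e-03] F [ 0.2 -0.9 -1.7] w 11.7 q [-0.16  0.61  1.76 -0.    0.76 -1.84]
shift tool [-18.3  77.1   0.9] turn(now frame) [-0.002  0.001  0.   ] rows 2
[-9.1 38.6  0.5] [-0.0009  0.0007  0.    ]
[-9.1 38.6  0.5] [-0.0009  0.0007  0.    ]
```

>>> {"method": "move_arm", "body": {"deltas": [[-4,16,0,0,0,0],[-4,16,0,0,0,0],[-3,12,0,0,0,0],[0,0,0,0,0,0]]}}

```text
t: 5.38
ee_pos: [605.4, -30.8, 59.8]
orientation: [-0.195, 3.133, -0.003]
ft_force: [0.7, 0.4, -1.3]
width: 11.9
```

Run:
```python
from h import *
delta([607.8,-3.4,59],down(np.pi/2+A))
from workcell import eyes
for n in("top","side"):
    d=eyes.get_image(n);C=cloud(d);np.savez(f"pics/{n}1.npz",**d)
    m=(C[...,0]>430)&(C[...,0]<720)&(C[...,1]>-120)&(C[...,1]<150)&(C[...,2]>44)&(C[...,2]<56)
    print(n,m.sum(),cv2.minAreaRect(C[m][:,:2].astype(np.float32)))
    crop(d,*((220,420,70,340) if n=="side" else (190,390,110,260)),2 if n=="side" else 4,f"pics/p1{n}.png")
```

```text
t 5.38 pos [605.4 -30.8  59.8] rv [-1.950e-01  3.133e+00 -3.000e-03] F [ 0.7  0.4 -1.3] w 11.9 q [-0.07  0.61  1.76 -0.    0.76 -1.76]
shift tool [-5.8 26.9  0.7] turn(now frame) [-0.002  0.003  0.004] rows 1
[-5.8 26.9  0.7] [-0.002   0.0025  0.0045]
top 114 ((589.2614135742188, 85.5164566040039), (84.70295715332031, 182.7960968017578), 87.96444702148438)
side 354 ((557.6729736328125, 48.56510543823242), (109.46190643310547, 184.34495544433594), 7.210264682769775)
```

View pics/p1top.png

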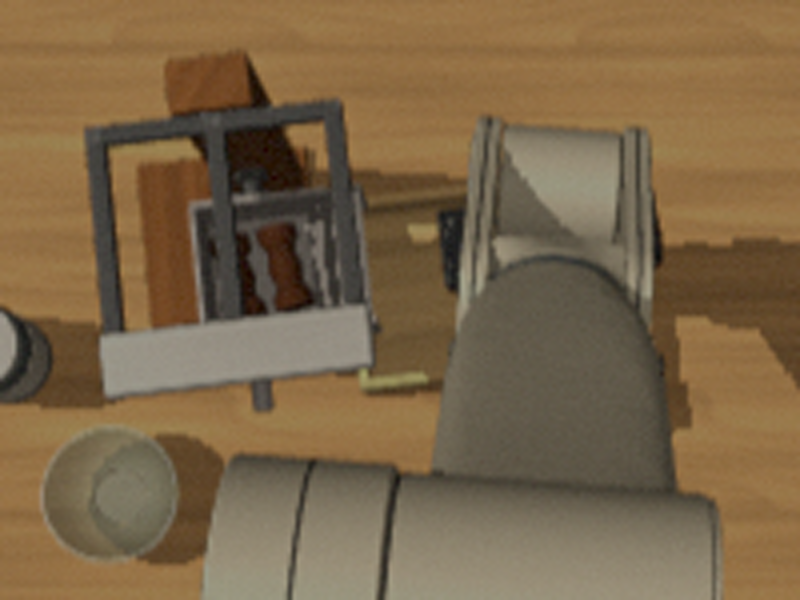

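View pics/p1side.png

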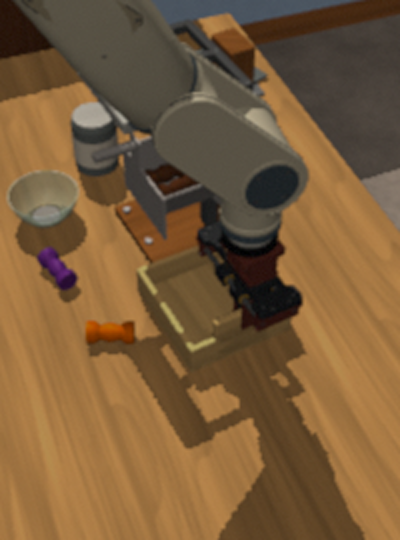

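The tray is square to the stand and about 27 mm short of the foot (side crop: near rim corner at (145,265), foot edge at (150,255)). I'll finish gently while watching the force.

>>> {"method": "move_arm", "body": {"deltas": [[-3,10,0,0,0,0],[-2,8,0,0,0,0],[0,0,0,0,0,0]]}}

```text
t: 5.73
ee_pos: [608.1, -15.4, 59.8]
orientation: [-0.188, 3.133, -0.004]
ft_force: [0.4, 0.7, -1.2]
width: 12.1
```

>>> {"method": "move_arm", "body": {"deltas": [[-1,4,0,0,0,0],[-1,4,0,0,0,0]]}}

```text
t: 5.9
ee_pos: [609.1, -7.8, 59.8]
orientation: [-0.186, 3.134, -0.005]
ft_force: [-0.3, -0.7, 0.6]
width: 11.7
```

Run:
```python
from h import *
delta([607.8,-3.4,59],down(np.pi/2+A))
```

```text
t 5.9 pos [609.1  -7.8  59.8] rv [-0.186  3.134 -0.005] F [-0.3 -0.7  0.6] w 11.7 q [-0.03  0.62  1.75 -0.    0.77 -1.72]
shift tool [0.7 4.5 0.8] turn(now frame) [-0.003  0.002 -0.001] rows 1
[0.7 4.5 0.8] [-0.0031  0.0021 -0.0008]
```

>>> {"method": "move_arm", "body": {"deltas": [[0,2,0,0,0,0],[0,2,0,0,0,0]]}}

```text
t: 6.07
ee_pos: [608.9, -3.6, 59.9]
orientation: [-0.186, 3.133, -0.005]
ft_force: [0.8, -2.2, 0.1]
width: 12.0
```

>>> {"method": "move_arm", "body": {"deltas": [[0,2,0,0,0,0]]}}

```text
t: 6.15
ee_pos: [609.0, -1.9, 60.0]
orientation: [-0.186, 3.132, -0.006]
ft_force: [3.7, -10.8, 3.8]
width: 12.0
```

>>> {"method": "move_arm", "body": {"deltas": [[0,2,0,0,0,0]]}}

```text
t: 6.23
ee_pos: [610.1, -1.2, 60.7]
orientation: [-0.189, 3.13, -0.01]
ft_force: [-0.3, -16.6, 5.0]
width: 12.1
```

Contact with the foot is felt at the expected place (−17 N in y). I'll relax, then open.

>>> {"method": "move_arm", "body": {"deltas": [[0,-1,0,0,0,0],[0,0,0,0,0,0]]}}

```text
t: 6.4
ee_pos: [610.2, -2.6, 60.8]
orientation: [-0.189, 3.13, -0.012]
ft_force: [0.7, 0.1, -1.5]
width: 11.7
```

>>> {"method": "move_arm", "body": {"deltas": [[0,0,0,0,0,0],[0,0,0,0,0,0],[0,0,0,0,0,0],[0,0,0,0,0,0]], "hand": -0.1}}

```text
t: 6.73
ee_pos: [609.5, -1.8, 60.5]
orientation: [-0.189, 3.131, -0.01]
ft_force: [-0.0, 0.1, -0.0]
width: 35.0
```

Run:
```python
from h import *
delta([600,-10,200],down(np.pi/2+A))
```

```text
t 6.73 pos [609.5  -1.8  60.5] rv [-0.189  3.131 -0.01 ] F [-0.   0.1 -0. ] w 35.0 q [-0.02  0.62  1.75 -0.01  0.77 -1.7 ]
shift tool [   9.8   -7.9 -139.5] turn(now frame) [-0.007  0.004  0.001] rows 4
[  2.5  -2.  -34.9] [-0.0017  0.0011  0.0003]
[  2.5  -1.9 -34.9] [-0.0017  0.0011  0.0003]
[  2.5  -1.9 -34.9] [-0.0017  0.0011  0.0003]
[  2.6  -1.8 -34.9] [-0.0017  0.0011  0.0003]
```

>>> {"method": "move_arm", "body": {"deltas": [[0,0,-15,0,0,0],[0,0,-25,0,0,0],[0,-5,-30,0,0,0],[3,-15,-30,0,0,0],[3,-15,-30,0,0,0]]}}

```text
t: 7.15
ee_pos: [601.7, -34.0, 187.0]
orientation: [0.194, -3.123, 0.006]
ft_force: [-0.3, 0.0, -0.7]
width: 48.4
```

>>> {"method": "move_arm", "body": {"deltas": [[35,-5,-10,0,0,0],[38,0,0,0,0,0],[38,0,0,0,0,0],[38,0,0,0,0,0],[15,0,0,0,0,0]]}}

```text
t: 7.57
ee_pos: [442.1, -61.9, 206.0]
orientation: [-0.194, 3.129, -0.01]
ft_force: [0.3, 0.1, -0.2]
width: 48.2
```

Run:
```python
from h import *
delta([420,-20,230])
from workcell import eyes
for n in("top","side"):
    d=eyes.get_image(n);C=cloud(d);np.savez(f"pics/{n}2.npz",**d)
    m=(C[...,0]>470)&(C[...,0]<720)&(C[...,1]>-70)&(C[...,1]<175)&(C[...,2]>44)&(C[...,2]<56)
    q=C[m];q=(q-O)@RS
    q=q[(q[:,1]<-25)&(q[:,1]>-240)&(abs(q[:,0])<110)]
    print(n,len(q),q.min(0),q.max(0),cv2.minAreaRect(q[:,:2].astype(np.float32)))
    g=C[(C[...,0]>470)&(C[...,0]<720)&(C[...,1]>-70)&(C[...,1]<50)&(C[...,2]>76)&(C[...,2]<90)]
    g=(g-O)@RS;print('grip',len(g), len(g) and cv2.minAreaRect(g[:,:2].astype(np.float32)))
    crop(d,*((220,420,70,340) if n=="side" else (190,390,110,260)),2 if n=="side" else 4,f"pics/p2{n}.png")
```

```text
t 7.57 pos [442.1 -61.9 206. ] rv [-0.194  3.129 -0.01 ] F [ 0.3  0.1 -0.2] w 48.2 q [-0.16  0.18  2.03 -0.01  0.93 -1.85]
shift tool [ 16.6  44.1 -24.4] turn(now frame) [0. 0. 0.] rows 2
[  8.3  22.1 -12.2] [0. 0. 0.]
[  8.3  22.1 -12.2] [0. 0. 0.]
top 229 [ -80.72325407 -214.79316002   44.04374309] [ 90.7068339  -36.21248076  55.96713062] ((5.2059173583984375, -125.5228271484375), (177.3529510498047, 171.7135467529297), 89.57536315917969)
grip 86 ((3.0004539489746094, -209.0257568359375), (11.791573524475098, 87.10492706298828), 89.67733764648438)
side 431 [ -84.93756384 -216.1633047    44.02774359] [ 86.88980113 -30.26995891  55.83695115] ((0.9905624389648438, -123.03938293457031), (185.2782745361328, 171.36428833007812), 89.56133270263672)
grip 137 ((0.8254470825195312, -208.50982666015625), (89.82050323486328, 14.512460708618164), 1.1427934169769287)
```

View pics/p2top.png

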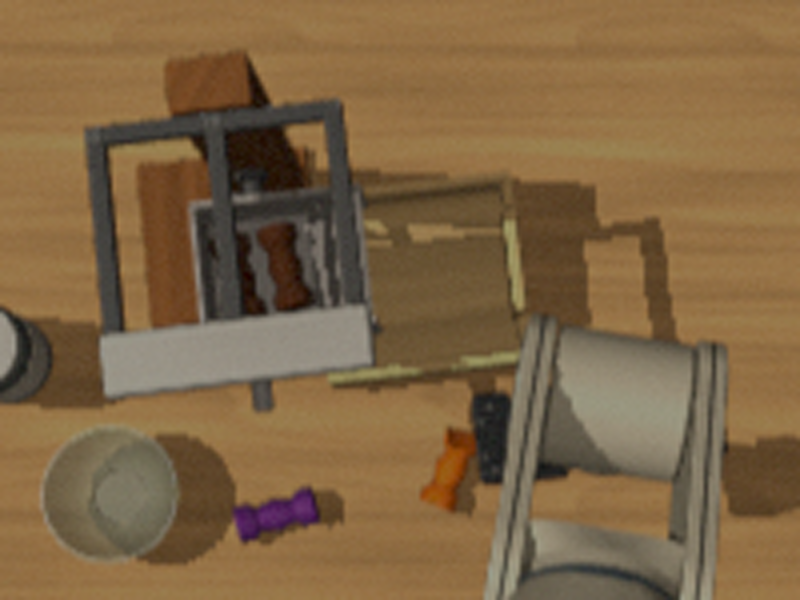

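View pics/p2side.png

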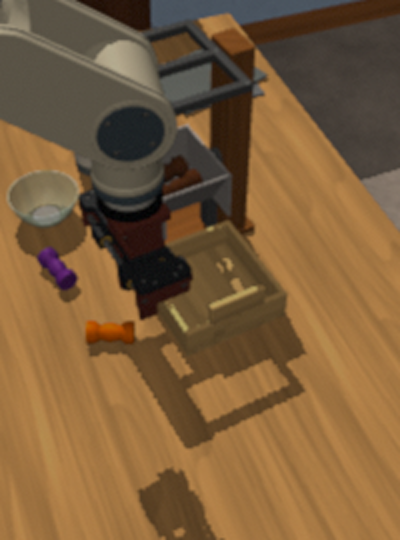

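The tray is in place: in the stand frame it measures about (1…5, −123…−126) mm, parallel to the stand. Next I'll tilt the hand up and out of the way, and collect joint data to check whether the tilted reach is feasible.

```bash
cat >> h.py <<'E'
import json
def log():
    from workcell import ctrl
    o=ctrl.get_obs()
    open("log.jsonl","a").write(json.dumps([o["qpos"].tolist(),o["ee_pos"].tolist(),o["orientation"].tolist()])+"\n")
def tilt(t,head=0,roll=0):
    R=np.stack([[-np.cos(t),0,-np.sin(t)],[0,1,0],[np.sin(t),0,-np.cos(t)]],1)
    return RS@Ro.from_euler('z',head).as_matrix()@R
E
python3 -c "
from h import *
log()"
```

>>> {"method": "move_arm", "body": {"deltas": [[0,10,-30,0,0,0],[0,10,-30,0,-0.08,0],[0,0,-20,0,-0.1,0],[0,0,-10,0,-0.1,0],[0,0,0,0,-0.05,0]], "hand": 1}}

```text
t: 8.08
ee_pos: [446.0, -40.8, 302.8]
orientation: [-0.175, 2.78, 0.019]
ft_force: [0.8, 0.3, -0.4]
width: 18.1
```

```bash
python3 -c "
from h import *
log()
delta([442,-30,300],tilt(np.radians(35)))"
```

```text
t 8.08 pos [446.  -40.8 302.8] rv [-0.175  2.78   0.019] F [ 0.8  0.3 -0.4] w 18.1 q [-0.19 -0.11  2.13  0.14  0.79 -1.96]
shift tool [ 3.4 11.2  1.7] turn(now frame) [-0.006 -0.255  0.008] rows 3
[1.1 3.7 0.6] [-0.0018 -0.0849  0.0028]
[1.2 3.7 0.5] [-0.0018 -0.0849  0.0028]
[1.2 3.7 0.4] [-0.0018 -0.0849  0.0028]
```

>>> {"method": "move_arm", "body": {"deltas": [[0,0,0,0,-0.05,0],[0,0,0,0,-0.05,0],[0,0,0,0,-0.05,0],[0,0,0,0,0,0]]}}

```text
t: 8.42
ee_pos: [450.5, -40.8, 307.9]
orientation: [-0.167, 2.612, 0.028]
ft_force: [0.4, -0.4, -0.1]
width: 0.6
```

```bash
python3 -c "
from h import *
log()
delta([442,-30,300],tilt(np.radians(35)))"; cat log.jsonl
```

```text
t 8.42 pos [450.5 -40.8 307.9] rv [-0.167  2.612  0.028] F [ 0.4 -0.4 -0.1] w 0.6 q [-0.23 -0.17  2.22  0.29  0.61 -2.12]
shift tool [10.  11.8  3.2] turn(now frame) [-0.007 -0.086  0.01 ] rows 1
[10.  11.8  3.2] [-0.0073 -0.0861  0.0104]
[[-0.16180730180289885, 0.18040467334131935, 2.0261207858687893, -0.006102580972247285, 0.9252680266034099, -1.8523071484639286], [444.0444873697401, -61.95519378854385, 206.46025544464035], [-0.19311254307283207, 3.127133067206647, -0.010851880566256966]]
[[-0.18610194532709295, -0.11000446391119692, 2.1267509830827054, 0.13980864504654458, 0.7869313427333111, -1.9647974423324261], [445.9662648176715, -40.76237683389806, 302.8283805077318], [-0.1753636341911386, 2.7800170038146454, 0.018949053408971687]]
[[-0.22928225568241156, -0.16703076351195129, 2.21561499841567, 0.2894397034099026, 0.6121675685421322, -2.1244632671256487], [450.4890693279927, -40.76816996447225, 307.9175579785245], [-0.16677221373350556, 2.611669786077413, 0.028384359240647833]]
```

```bash
cat > k.py <<'E'
import numpy as np,json
from scipy.optimize import least_squares
from scipy.spatial.transform import Rotation as Ro
def fk(q,p):
    a1,d1,L2,a3,d4,Lt,ax=p
    R1=Ro.from_euler('z',q[0]);R2=R1*Ro.from_euler('y',q[1]);R3=R2*Ro.from_euler('y',q[2]);R5=R3*Ro.from_euler('z',q[3])*Ro.from_euler('y',q[4]);R6=R5*Ro.from_euler('z',q[5])
    return R1.apply([a1,0,d1])+R2.apply([ax,0,L2])+R3.apply([a3,0,d4])+R6.apply([0,0,Lt]),R6
rough=[([1.22399724,.423834991,1.63068470,0,1.08861676,-.0190241],[201.0,591.2,221.9]),([.96,.2,1.83,0,1.12,-.29],[280.8,424.2,268.3]),([.06,0,1.98,-.01,1.16,-1.66],[411.8,35.3,302.2]),
([-.55,.52,1.66,0,.95,-2.2],[547.9,-318.7,150.6]),([-.54,.66,1.66,0,.81,-2.2],[566,-324.5,60.1]),([-.36,.62,1.74,-.01,.76,-2.03],[582.7,-209.1,60.3]),([-.02,.62,1.75,-.01,.77,-1.7],[609.5,-1.8,60.5])]
if __name__=="__main__":
    L=[json.loads(l) for l in open("log.jsonl")]
    for q,p,r in L:
        C=fk(q,[0]*7)[1].inv()*Ro.from_rotvec(r);print("const",C.as_rotvec().round(3))
    def f(p):
        e=[(fk(q,p)[0]-x)*.1 for q,x in rough[1:]]+[(fk(q,p)[0]-x)*.5 for q,x in [rough[0]]]+[(fk(q,p)[0]-np.array(x)) for q,x,_ in L]
        return np.r_[np.concatenate(e),(p-np.array([0,350,400,0,400,220,0]))*1e-3]
    s=least_squares(f,[0,350,400,0,400,220,0]);print(s.x.round(1),s.cost,np.abs(s.fun).max())
    np.save("kin.npy",s.x)
E
python3 k.py
```

```text
const [-0.     0.     1.571]
const [-0.     0.     1.571]
const [ 0.    -0.     1.571]
[  4.9 288.5 604.6  48.1 463.3 366.1 -15.3] 149.07555248274366 11.665514918982012
```

```bash
sed -i 's/a1,d1,L2,a3,d4,Lt,ax=p/a1,d1,L2,a3,d4,Lt,ax,a5,b5=p/; s/R6.apply(\[0,0,Lt\]),R6/R5.apply([a5,b5,Lt]),R6/; s/\[0\]\*7/[0]*9/; s/220,0\]/220,0,0,0]/g' k.py; sed -i 's/s=least/[print((fk(q,s.x)[0]-np.array(x)).round(1)) for q,x in rough+[l[:2] for l in L]] if 0 else None;s=least/' k.py
cat >> k.py <<'E'
    for q,x in rough+[l[:2] for l in L]: print((fk(q,s.x)[0]-np.array(x)).round(1))
E
python3 k.py
```

```text
const [-0.     0.     1.571]
const [-0.     0.     1.571]
const [ 0.    -0.     1.571]
[  3.7 310.1 561.4  78.9 488.1 302.1   2.1   7.1  12. ] 0.3016487423974359 0.35421204973270054
[-0.   0.1  0.1]
[2.  0.7 2.5]
[ 2.5 -1.2  0.5]
[ 0.6 -3.5 -0.6]
[-2.6  0.8 -0.2]
[-0.1  0.3  1.1]
[-0.7 -0.6 -1.8]
[0.  0.1 0. ]
[-0.2 -0.  -0.2]
[ 0.1 -0.   0.1]
```

```bash
cat > ik.py <<'E'
from h import *
from k import fk
kin=np.load("kin.npy");from scipy.optimize import least_squares
lo=np.array([-3,-.9,.09,-1.31,.11,-2.54]);hi=np.array([3,2.11,2.58,4.45,2.69,2.54])
def ik(p,R,q0):
    C=Ro.from_euler('z',np.pi/2)
    def f(q):
        x,r=fk(q,kin);return np.r_[(x-p)/10,((r*C).inv()*Ro.from_matrix(R)).as_rotvec()*20]
    s=least_squares(f,np.clip(q0,lo+.01,hi-.01),bounds=(lo,hi));return s.x,np.abs(s.fun).max()
if __name__=="__main__":
    q0=[-0.229,-0.167,2.2156,0.289,0.612,-2.124]
    W=[(-200,40,260),(-90,40,229),(-90,21,229),(-90,-4,232),(-90,-28,228),(-90,-48,211),(-90,-65,187),(-90,-71,167),(-90,-70,158),(-150,-70,158)]
    for t in(30,35,40):
      for h in(-15,0,15):
        for g in (0,1):
            q=np.array(q0);
            if g: q[3]+=np.pi; q[5]+=np.pi*(1 if q[5]<0 else -1)
            print("tilt",t,"head",h,"branch",g)
            for w in W:
                q,e=ik(st(*w),tilt(np.radians(t),np.radians(h)),q)
                print("  ",w,q.round(2),round(e,2))
E
python3 ik.py
```

```text
tilt 30 head -15 branch 0
   (-200, 40, 260) [ 0.8  -0.04  2.21 -0.64  0.74 -0.2 ] 0.0
   (-90, 40, 229) [ 0.64  0.17  2.08 -0.66  0.61 -0.3 ] 0.0
   (-90, 21, 229) [ 0.6   0.15  2.1  -0.65  0.59 -0.34] 0.0
   (-90, -4, 232) [ 0.54  0.13  2.11 -0.63  0.57 -0.41] 0.0
   (-90, -28, 228) [ 0.48  0.12  2.14 -0.62  0.53 -0.46] 0.0
   (-90, -48, 211) [ 0.44  0.14  2.16 -0.65  0.47 -0.46] 0.0
   (-90, -65, 187) [ 0.4   0.18  2.19 -0.72  0.4  -0.41] 0.0
   (-90, -71, 167) [ 0.38  0.22  2.21 -0.82  0.35 -0.32] 0.0
   (-90, -70, 158) [ 0.39  0.24  2.21 -0.87  0.34 -0.26] 0.0
   (-150, -70, 158) [ 0.44  0.17  2.32 -0.97  0.34 -0.11] 0.0
tilt 30 head -15 branch 1
   (-200, 40, 260) [ 0.75 -0.01  2.49  4.45  0.34  0.95] 6.14
   (-90, 40, 229) [0.61 0.18 2.31 4.45 0.3  0.85] 4.72
   (-90, 21, 229) [0.57 0.17 2.32 4.45 0.28 0.82] 4.41
   (-90, -4, 232) [0.52 0.15 2.33 4.45 0.26 0.78] 4.42
   (-90, -28, 228) [0.47 0.14 2.33 4.45 0.24 0.74] 4.27
   (-90, -48, 211) [0.42 0.17 2.34 4.45 0.23 0.71] 3.78
   (-90, -65, 187) [0.39 0.21 2.33 4.45 0.23 0.7 ] 3.1
   (-90, -71, 167) [0.38 0.25 2.32 4.45 0.23 0
[... 9184 characters left out ...]
0, -70, 158) [ 0.18  0.21  2.29  0.81  0.11 -2.54] 2.65
   (-150, -70, 158) [ 0.18  0.12  2.4   0.81  0.11 -2.54] 2.94
tilt 40 head 15 branch 1
   (-200, 40, 260) [ 0.64 -0.11  2.49  4.45  0.14  0.44] 2.26
   (-90, 40, 229) [0.53 0.12 2.3  4.45 0.11 0.37] 1.23
   (-90, 21, 229) [0.5  0.11 2.31 4.45 0.11 0.35] 1.2
   (-90, -4, 232) [0.45 0.09 2.32 4.45 0.11 0.32] 1.25
   (-90, -28, 228) [0.27 0.1  2.36 2.08 0.11 2.54] 0.8
   (-90, -48, 211) [0.23 0.13 2.36 2.05 0.11 2.54] 0.2
   (-90, -65, 187) [0.18 0.19 2.38 2.28 0.17 2.28] 0.0
   (-90, -71, 167) [0.17 0.24 2.39 2.49 0.22 2.06] 0.0
   (-90, -70, 158) [0.18 0.27 2.39 2.58 0.24 1.97] 0.0
   (-150, -70, 158) [0.2  0.2  2.51 2.72 0.28 1.84] 0.0
```

A model fitted to the joint data (residuals mostly under 3 mm) shows the best posture: about 35° tilt with the heading turned about −15° from the stand's x. It stays clear of the joint limits, and the body keeps about 17 mm from the light bar. I'll go to a stand-off point in front of the bar's end, on its +y side.

```bash
python3 -c "
from h import *
delta(st(-205,42,262),tilt(np.radians(35),np.radians(-15)))
from workcell import ctrl
print(RS.T@(ctrl.get_obs()['ee_pos']-O))"
```

```text
t 8.42 pos [450.5 -40.8 307.9] rv [-0.167  2.612  0.028] F [ 0.4 -0.4 -0.1] w 0.6 q [-0.23 -0.17  2.22  0.29  0.61 -2.12]
shift tool [ 62.4 270.6  13.3] turn(now frame) [ 0.134 -0.084  0.231] rows 7
[ 8.9 38.7  1.9] [ 0.0191 -0.012   0.033 ]
[10.2 38.4  1. ] [ 0.0191 -0.012   0.033 ]
[11.5 38.   0.2] [ 0.0191 -0.012   0.033 ]
[12.7 37.6 -0.7] [ 0.0191 -0.012   0.033 ]
[13.9 37.2 -1.6] [ 0.0191 -0.012   0.033 ]
[15.1 36.6 -2.4] [ 0.0191 -0.012   0.033 ]
[16.3 36.1 -3.3] [ 0.0191 -0.012   0.033 ]
[-156.30270001 -227.85233157  307.91755798]
```

>>> {"method": "move_arm", "body": {"deltas": [[9,30,2,0.018,-0.01,0.03],[10,30,1,0.018,-0.01,0.03],[11,30,0,0.018,-0.01,0.03],[12,30,-1,0.018,-0.01,0.03],[13,30,-1,0.018,-0.01,0.03]]}}

```text
t: 8.83
ee_pos: [417.8, 56.2, 288.7]
orientation: [0.004, 2.589, -0.025]
ft_force: [1.4, -0.7, -0.5]
width: 0.4
```

```bash
python3 -c "
from h import *
delta(st(-205,42,262),tilt(np.radians(35),np.radians(-15)))
from workcell import ctrl
print(RS.T@(ctrl.get_obs()['ee_pos']-O))"
```

```text
t 8.83 pos [417.8  56.2 288.7] rv [ 0.004  2.589 -0.025] F [ 1.4 -0.7 -0.5] w 0.4 q [ 0.19 -0.21  2.31 -0.24  0.51 -1.19]
shift tool [ 54.3 165.2  -5.5] turn(now frame) [ 0.06  -0.057  0.122] rows 5
[10.9 33.  -1.1] [ 0.0119 -0.0113  0.0243]
[11.7 32.8 -1.6] [ 0.0119 -0.0113  0.0243]
[12.4 32.4 -2.1] [ 0.0119 -0.0113  0.0243]
[13.2 32.1 -2.7] [ 0.0119 -0.0113  0.0243]
[13.9 31.7 -3.2] [ 0.0119 -0.0113  0.0243]
[-177.22418135 -127.70708835  288.66559995]
```

>>> {"method": "move_arm", "body": {"deltas": [[11,33,-1,0.012,-0.011,0.024],[12,33,-2,0.012,-0.011,0.024],[12,32,-2,0.012,-0.011,0.024],[13,32,-3,0.012,-0.011,0.024],[14,32,-3,0.012,-0.011,0.024]]}}

```text
t: 9.25
ee_pos: [386.9, 171.3, 272.7]
orientation: [0.131, 2.553, -0.052]
ft_force: [1.2, 0.2, 0.3]
width: 0.3
```

```bash
python3 -c "
from h import *
log()
delta(st(-205,42,262),tilt(np.radians(35),np.radians(-15)))
from workcell import ctrl
print(RS.T@(ctrl.get_obs()['ee_pos']-O))"; python3 k.py
```

```text
t 9.25 pos [386.9 171.3 272.7] rv [ 0.131  2.553 -0.052] F [1.2 0.2 0.3] w 0.3 q [ 0.68 -0.11  2.29 -0.71  0.66 -0.28]
shift tool [24.1 48.  -3.7] turn(now frame) [ 0.013 -0.025  0.035] rows 2
[12.1 24.  -1.9] [ 0.0066 -0.0124  0.0177]
[12.5 23.8 -2.2] [ 0.0066 -0.0124  0.0177]
[-194.12360594   -9.67567477  272.67766643]
const [-0.     0.     1.571]
const [-0.     0.     1.571]
const [ 0.    -0.     1.571]
const [-0.    -0.     1.571]
[ 25.6 298.1 553.9  77.9 447.7 303.9  10.4   2.1  11.8] 21.23564173020551 3.0602390519404707
[-1.2 -3.7 -4.3]
[ 0.9 -1.3 -1.5]
[ 1.  -1.5 -3.8]
[-1.3 -2.6 -0.9]
[-2.7  0.6  3.3]
[ 1.4 -0.4  6. ]
[ 1.2 -0.7  3.2]
[ 1.8 -0.4  2.2]
[-0.1 -0.6 -0.4]
[ 0.9 -1.3  2.2]
[-0.6 -2.7 -3.1]
```

>>> {"method": "move_arm", "body": {"deltas": [[12,20,-2,0.006,-0.012,0.018],[10,18,-2,0.006,-0.012,0.018],[0,0,0,0,0,0]]}}

```text
t: 9.5
ee_pos: [373.3, 222.2, 266.3]
orientation: [0.181, 2.516, -0.049]
ft_force: [1.3, -0.1, 0.0]
width: 0.7
```

Run:
```python
from h import *
log()
from workcell import ctrl,eyes
print(RS.T@(ctrl.get_obs()['ee_pos']-O))
delta(st(-102,34,226),tilt(np.radians(35),np.radians(-15)))
d=eyes.get_image("side");np.savez("pics/side3.npz",**d);crop(d,220,380,60,260,3,"pics/b1.png")
d=eyes.get_image("top");np.savez("pics/top3.npz",**d);crop(d,160,320,120,260,4,"pics/b1t.png")
```

```text
[-201.54710848   42.43311451  266.25245727]
t 9.5 pos [373.3 222.2 266.3] rv [ 0.181  2.516 -0.049] F [ 1.3 -0.1  0. ] w 0.7 q [ 0.86 -0.04  2.27 -0.82  0.73  0.01]
shift tool [-56.6  17.3  90. ] turn(now frame) [ 0.006  0.009 -0.003] rows 3
[-18.9   5.8  30. ] [ 0.0019  0.003  -0.0011]
[-19.    5.8  29.9] [ 0.0019  0.003  -0.0011]
[-19.1   5.8  29.9] [ 0.0019  0.003  -0.0011]
```

View pics/b1.png

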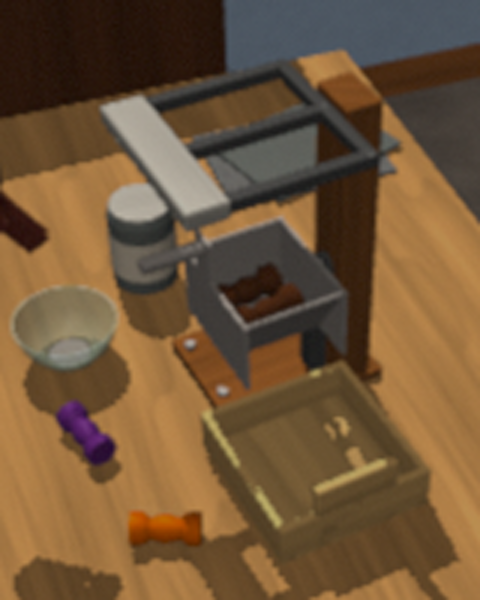

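View pics/b1t.png

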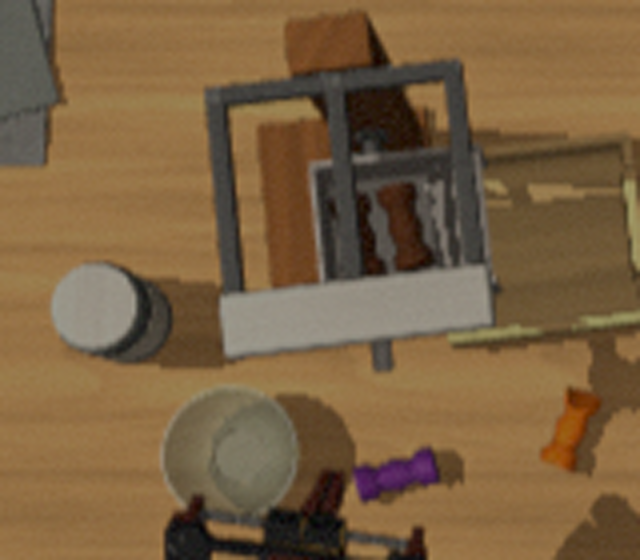

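Side crop: the push bar's free end is at (140,262) and the lamp's underside edge is well above it. Top crop: the shut fingertips at (325,485) are to the left (+y) of the bar end (383,365). I'll go in under the light bar.

>>> {"method": "move_arm", "body": {"deltas": [[-15,5,25,0.002,0.003,0],[-17,5,27,0.002,0.003,0],[-12,4,20,0.002,0.003,0],[0,0,0,0,0,0]]}}

```text
t: 9.93
ee_pos: [458.5, 222.2, 234.8]
orientation: [0.183, 2.522, -0.056]
ft_force: [0.5, -0.9, 0.4]
width: 0.5
```

Run:
```python
from h import *
from workcell import ctrl,eyes
print(RS.T@(ctrl.get_obs()['ee_pos']-O))
delta(st(-102,34,226),tilt(np.radians(35),np.radians(-15)))
```

```text
[-116.958582     32.23286986  234.81620144]
t 9.93 pos [458.5 222.2 234.8] rv [ 0.183  2.522 -0.056] F [ 0.5 -0.9  0.4] w 0.5 q [ 0.69  0.12  2.19 -0.89  0.58 -0.04]
shift tool [-6.4  5.6 15.3] turn(now frame) [-0.     0.003 -0.002] rows 1
[-6.4  5.6 15.3] [-0.0001  0.0026 -0.0023]
```

>>> {"method": "move_arm", "body": {"deltas": [[-6,4,15,0,0.003,0],[0,0,0,0,0,0]]}}

```text
t: 10.1
ee_pos: [475.0, 221.3, 226.3]
orientation: [0.19, 2.525, -0.06]
ft_force: [-0.2, -0.0, 0.4]
width: 0.4
```

Run:
```python
from h import *
from workcell import ctrl,eyes
print(RS.T@(ctrl.get_obs()['ee_pos']-O))
delta(st(-102,15,226),tilt(np.radians(35),np.radians(-15)))
d=eyes.get_image("side");np.savez("pics/side4.npz",**d);crop(d,220,380,60,260,3,"pics/b2.png")
d=eyes.get_image("top");np.savez("pics/top4.npz",**d);crop(d,200,300,140,250,5,"pics/b2t.png")
```

```text
[-100.7555721    29.40846068  226.34541344]
t 10.1 pos [475.  221.3 226.3] rv [ 0.19   2.525 -0.06 ] F [-0.2 -0.   0.4] w 0.4 q [ 0.66  0.16  2.17 -0.91  0.56 -0.03]
shift tool [ -2.  -14.2   1.8] turn(now frame) [-0.004  0.    -0.007] rows 1
[ -2.  -14.2   1.8] [-0.0045  0.0001 -0.0066]
```

View pics/b2.png

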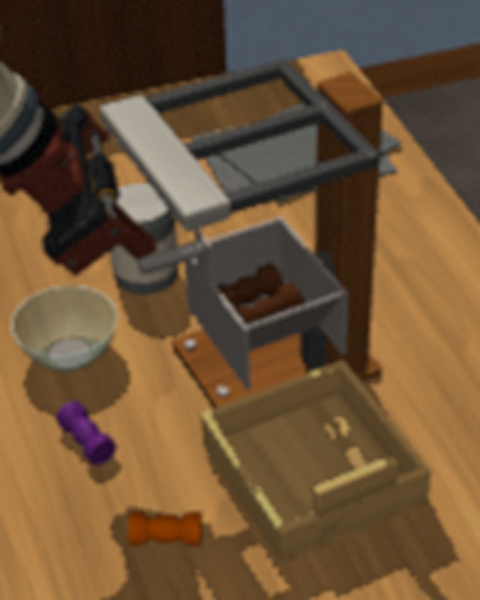

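View pics/b2t.png

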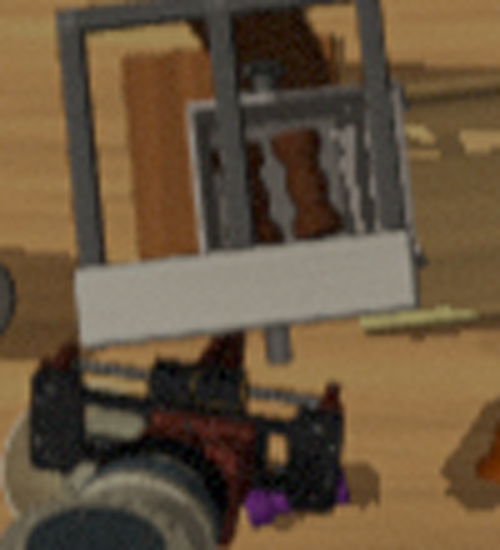

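The fingertips sit beside the bar on its +y side (top crop: fingers at (225,345), bar at (278,345)), with the body clear in front of the light bar. I'll print the per-row shifts for the arc.

```bash
cat > way.py <<'E'
from h import *
import sys
from workcell import ctrl
def go(W):
    o=ctrl.get_obs();p=o['ee_pos'];R=Ro.from_rotvec(o["orientation"]).as_matrix()
    print("t",round(o["t"],2),"stand pos",(RS.T@(p-O)).round(1),"F stand",(RS.T@o["ft_force"]).round(1),"q",o["qpos"].round(2))
    s=RS.T@R[:,2];print("tilt",np.degrees(np.arccos(-s[2])).round(1),"head",np.degrees(np.arctan2(s[1],s[0])).round(1))
    for w in W:
        p2=st(*w[:3]);R2=tilt(np.radians(w[3]),np.radians(w[4]))
        print(w,(R.T@(p2-p)).round(1),Ro.from_matrix(R.T@R2).as_rotvec().round(3));p,R=p2,R2
if __name__=="__main__": go(eval(sys.argv[1]))
E
python3 way.py "[(-101,20,226,35,-15),(-101,8,226,35,-15),(-101,-4,226,35,-15),(-101,-16,227,35,-15),(-100,-29,227,35,-15),(-99,-40,220,34,-15),(-98,-50,210,33,-15),(-97,-59,198,32,-15),(-96,-67,185,31,-15),(-95,-71,170,30,-15),(-95,-71,158,30,-15)]"
```

```text
t 10.2 stand pos [-102.7   29.3  226.7] F stand [ 0.3 -0.7 -0.2] q [ 0.66  0.15  2.17 -0.9   0.56 -0.03]
tilt 35.0 head -15.5
(-101, 20, 226, 35, -15) [-2.9 -8.5  2.9] [-0.005 -0.    -0.006]
(-101, 8, 226, 35, -15) [ -2.5 -11.6   1.8] [0. 0. 0.]
(-101, -4, 226, 35, -15) [ -2.5 -11.6   1.8] [0. 0. 0.]
(-101, -16, 227, 35, -15) [ -3.1 -11.6   1. ] [0. 0. 0.]
(-100, -29, 227, 35, -15) [ -3.5 -12.3   2.5] [0. 0. 0.]
(-99, -40, 220, 34, -15) [  0.9 -10.4   7.9] [-0.     0.017 -0.   ]
(-98, -50, 210, 33, -15) [ 2.6 -9.4 10.3] [0.    0.017 0.   ]
(-97, -59, 198, 32, -15) [ 3.8 -8.4 11.9] [-0.     0.017  0.   ]
(-96, -67, 185, 31, -15) [ 4.3 -7.5 12.6] [ 0.     0.017 -0.   ]
(-95, -71, 170, 30, -15) [ 6.  -3.6 13.9] [-0.     0.017 -0.   ]
(-95, -71, 158, 30, -15) [ 6.   0.  10.4] [0. 0. 0.]
```

>>> {"method": "move_arm", "body": {"deltas": [[-3,-9,3,-0.005,0,-0.006],[-2.5,-11.5,2,0,0,0]]}}

```text
t: 10.37
ee_pos: [477.0, 201.2, 227.3]
orientation: [0.178, 2.524, -0.049]
ft_force: [-0.0, 9.6, -5.2]
width: 0.3
```

```bash
python3 way.py "[(-101,0,226,35,-15)]"
```

```text
t 10.37 stand pos [-101.1    9.3  227.3] F stand [ 1.1  9.5 -5.2] q [ 0.61  0.14  2.19 -0.91  0.52 -0.08]
tilt 35.1 head -14.4
(-101, 0, 226, 35, -15) [-1.3 -8.9  2.4] [ 0.006  0.001 -0.   ]
```

>>> {"method": "move_arm", "body": {"deltas": [[-2.5,-12,1.5,0,0,0],[-2.5,-12,1.5,0,0,0]]}}

```text
t: 10.53
ee_pos: [479.3, 179.1, 229.8]
orientation: [0.173, 2.521, -0.038]
ft_force: [-0.2, 6.9, -0.8]
width: 0.1
```

```bash
python3 way.py "[(-100,-20,227,35,-15),(-100,-29,227,35,-15)]"
```

```text
t 10.53 stand pos [-101.5  -12.9  229.8] F stand [ 0.6  6.9 -0.8] q [ 0.55  0.11  2.22 -0.9   0.47 -0.13]
tilt 35.3 head -13.5
(-100, -20, 227, 35, -15) [-1.  -6.5  4.1] [0.016 0.004 0.   ]
(-100, -29, 227, 35, -15) [-1.9 -8.7  1.3] [0. 0. 0.]
```

>>> {"method": "move_arm", "body": {"deltas": [[-1.5,-10,3,0.008,0,0],[-1.5,-10,3,0.008,0,0]]}}

```text
t: 10.7
ee_pos: [482.1, 160.3, 229.3]
orientation: [0.177, 2.517, -0.046]
ft_force: [-0.2, 6.0, -0.3]
width: 0.5
```

```bash
python3 way.py "[(-99,-42,219,34,-15),(-98,-51,209,33,-15),(-97,-60,197,32,-15)]"
```

```text
t 10.7 stand pos [-100.9  -32.   229.3] F stand [ 0.5  6.  -0.3] q [ 0.51  0.1   2.23 -0.91  0.45 -0.15]
tilt 35.5 head -14.2
(-99, -42, 219, 34, -15) [ 2.3 -9.3 10.8] [ 0.009  0.026 -0.001]
(-98, -51, 209, 33, -15) [ 2.9 -8.4 10.1] [0.    0.017 0.   ]
(-97, -60, 197, 32, -15) [ 3.8 -8.4 11.9] [-0.     0.017  0.   ]
```

>>> {"method": "move_arm", "body": {"deltas": [[2,-9,10,0.006,0.02,0],[2.5,-9,11,0,0.018,0]]}}

```text
t: 10.87
ee_pos: [488.0, 143.0, 213.5]
orientation: [0.179, 2.548, -0.042]
ft_force: [-6.6, 5.7, 3.6]
width: 0.7
```

```bash
python3 way.py "[(-98,-58,201,33,-15),(-97,-65,188,32,-15),(-96,-70,174,31,-15)]"
python3 - <<'E'
from h import *
from workcell import eyes
d=eyes.get_image("side");crop(d,220,380,60,260,3,"pics/b3.png")
E
```

```text
t 10.87 stand pos [-97.1 -49.8 213.5] F stand [-5.9  6.4  3.6] q [ 0.44  0.13  2.23 -0.87  0.4  -0.24]
tilt 33.7 head -14.0
(-98, -58, 201, 33, -15) [ 5.9 -8.2 11.1] [ 0.01   0.012 -0.001]
(-97, -65, 188, 32, -15) [ 4.8 -6.5 12.4] [-0.     0.017  0.   ]
(-96, -70, 174, 31, -15) [ 5.5 -4.6 13.1] [ 0.     0.017 -0.   ]
```

View pics/b3.png

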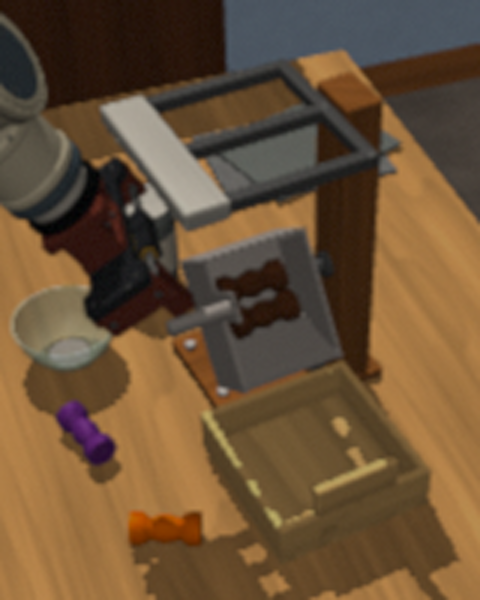

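The bucket is tipped roughly 55–60°, the fingertip (185,310) is on the bar's upper +y side (bar at (205,315)), and the hand is clear of the lamp. I'll continue along the arc.

>>> {"method": "move_arm", "body": {"deltas": [[5.5,-8,11,0.01,0.012,0],[4.5,-7,12.5,0,0.017,0]]}}

```text
t: 11.08
ee_pos: [491.0, 128.8, 190.9]
orientation: [0.185, 2.572, -0.044]
ft_force: [-4.4, 6.3, 4.5]
width: 0.7
```

```bash
python3 way.py "[(-96,-70,176,32,-15),(-96,-73,163,30,-15),(-96,-73,155,30,-15)]"
python3 - <<'E'
from h import *
from workcell import eyes
d=eyes.get_image("side");crop(d,220,380,60,260,3,"pics/b4.png")
E
```

```text
t 11.08 stand pos [-95.8 -64.4 190.9] F stand [-3.6  6.8  4.5] q [ 0.4   0.17  2.24 -0.9   0.35 -0.23]
tilt 32.3 head -14.4
(-96, -70, 176, 32, -15) [ 6.8 -5.6 13.3] [ 0.006  0.005 -0.003]
(-96, -73, 163, 30, -15) [ 6.2 -2.9 11.4] [ 0.     0.035 -0.   ]
(-96, -73, 155, 30, -15) [4.  0.  6.9] [0. 0. 0.]
```

View pics/b4.png

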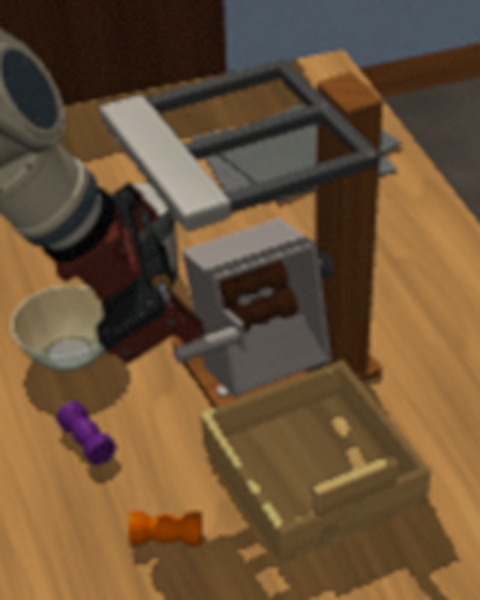

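>>> {"method": "move_arm", "body": {"deltas": [[6,-7,13,0.006,0.01,0],[6,-6,12,0,0.025,0]]}}

```text
t: 11.3
ee_pos: [494.1, 117.7, 166.0]
orientation: [0.187, 2.601, -0.041]
ft_force: [-3.0, 6.9, 6.9]
width: 0.3
```

```bash
python3 way.py "[(-96,-76,156,30,-15),(-96,-76,148,30,-15)]"
python3 - <<'E'
from h import *
from workcell import eyes
d=eyes.get_image("side");np.savez("pics/side5.npz",**d);crop(d,220,380,60,260,3,"pics/b5.png")
E
```

```text
t 11.3 stand pos [-94.1 -75.7 166. ] F stand [-2.2  7.2  6.9] q [ 0.36  0.22  2.25 -0.93  0.3  -0.23]
tilt 30.6 head -14.3
(-96, -76, 156, 30, -15) [ 6.6 -0.8  7.7] [ 0.006  0.011 -0.003]
(-96, -76, 148, 30, -15) [4.  0.  6.9] [0. 0. 0.]
```

View pics/b5.png

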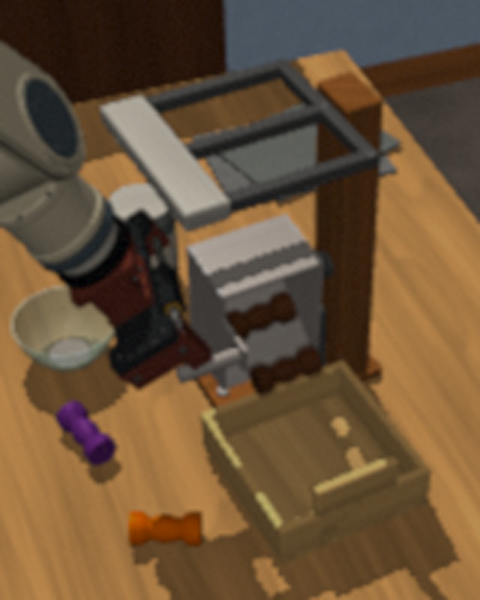

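The bucket is past about 90° and the feet are rolling (foot at (285,370) on the way out). I'll press a little further and hold.

>>> {"method": "move_arm", "body": {"deltas": [[5,-1,7,0.005,0.01,0],[2,0,4,0,0,0],[1,0,2,0,0,0],[1,0,2,0,0,0]]}}

```text
t: 11.68
ee_pos: [494.6, 117.1, 153.6]
orientation: [0.192, 2.603, -0.048]
ft_force: [-14.1, 0.3, 26.5]
width: 0.6
```

```bash
python3 way.py "[(-96,-76,150,30,-15)]"
python3 - <<'E'
from h import *
from workcell import eyes
d=eyes.get_image("side");np.savez("pics/side6.npz",**d);crop(d,220,380,60,260,3,"pics/b6.png")
E
```

```text
t 11.68 stand pos [-93.7 -76.4 153.6] F stand [-14.    2.   26.5] q [ 0.36  0.26  2.25 -1.02  0.29 -0.13]
tilt 30.5 head -14.9
(-96, -76, 150, 30, -15) [ 3.9 -0.2  1.9] [ 0.001  0.009 -0.005]
```

View pics/b6.png

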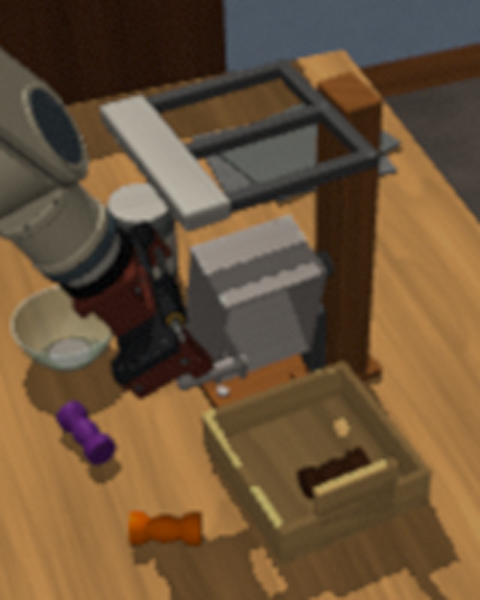

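The bucket is at its stop (27 N up). One dark foot shows in the tray at (340,472). The other may be hidden, so I'll ease off slightly, wait and look with both cameras.

>>> {"method": "move_arm", "body": {"deltas": [[-1.5,0,-2,0,0,0],[0,0,0,0,0,0],[0,0,0,0,0,0],[0,0,0,0,0,0],[0,0,0,0,0,0]]}}

```text
t: 12.15
ee_pos: [494.4, 116.5, 164.7]
orientation: [0.194, 2.589, -0.056]
ft_force: [-1.4, -1.0, 5.8]
width: 0.5
```

```bash
python3 way.py "[(-96,-76,150,30,-15),(-140,-76,150,30,-15)]"
python3 - <<'E'
from h import *
from workcell import eyes
d=eyes.get_image("side");np.savez("pics/side7.npz",**d);crop(d,270,380,150,260,5,"pics/b7.png")
d=eyes.get_image("top");np.savez("pics/top7.npz",**d);crop(d,200,340,130,250,4,"pics/b7t.png")
E
```

```text
t 12.15 stand pos [-94.  -77.  164.7] F stand [-1.5 -0.9  5.8] q [ 0.36  0.23  2.25 -1.    0.31 -0.14]
tilt 31.3 head -15.5
(-96, -76, 150, 30, -15) [ 9.6  0.4 11.4] [-0.005  0.023 -0.006]
(-140, -76, 150, 30, -15) [ 36.8 -11.4 -21.3] [0. 0. 0.]
```

View pics/b7.png

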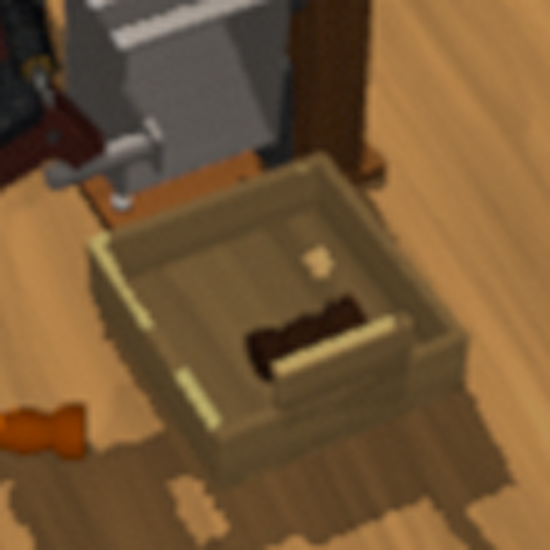

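View pics/b7t.png

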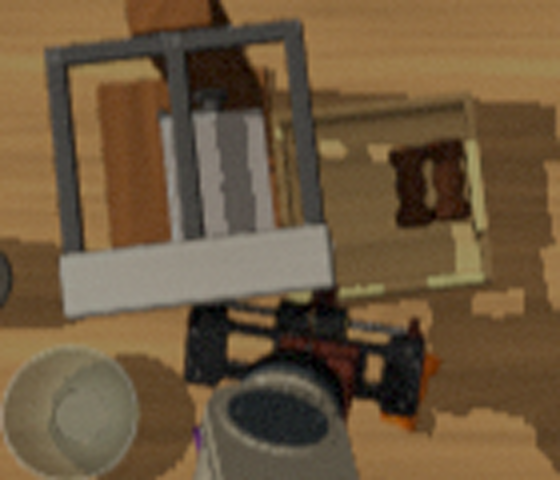

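The top view shows both dark feet lying in the tray at (412,185) and (450,180). Now I'll slide off the bar's free end, quickly and straight back.

>>> {"method": "move_arm", "body": {"deltas": [[34,-10,-19,0,0,0],[34,-10,-19,0,0,0],[34,-10,-19,0,0,0],[25,-7,-15,0,0,0],[0,0,0,0,0,0]]}}

```text
t: 12.67
ee_pos: [341.6, 98.8, 164.5]
orientation: [0.201, 2.573, -0.06]
ft_force: [-0.9, -0.1, -0.7]
width: 0.8
```

>>> {"method": "move_arm", "body": {"deltas": [[0,0,0,0,0,0],[0,0,0,0,0,0],[0,0,0,0,0,0],[0,0,0,0,0,0],[0,0,0,0,0,0]]}}

```text
t: 13.08
ee_pos: [342.9, 99.3, 167.4]
orientation: [0.2, 2.565, -0.059]
ft_force: [0.6, 0.4, 0.3]
width: 0.3
```

>>> {"method": "move_arm", "body": {"deltas": [[0,0,-10,0,0,0],[0,0,-10,0,0,0],[0,0,-10,0,0,0],[0,0,0,0,0,0],[0,0,0,0,0,0]]}}

```text
t: 13.5
ee_pos: [329.8, 102.2, 193.7]
orientation: [0.206, 2.566, -0.061]
ft_force: [0.1, 0.2, 0.1]
width: 0.4
```

```bash
python3 way.py "[(-240,-150,250,30,-15)]"
python3 - <<'E'
from h import *
from workcell import eyes
d=eyes.get_image("side");np.savez("pics/side8.npz",**d);crop(d,220,380,60,260,3,"pics/b8.png")
d=eyes.get_image("top");np.savez("pics/top8.npz",**d);crop(d,160,340,120,260,4,"pics/b8t.png")
E
```

```text
t 13.5 stand pos [-259.1  -71.5  193.7] F stand [0.1 0.1 0.1] q [ 0.61 -0.08  2.52 -0.98  0.47  0.03]
tilt 32.6 head -16.1
(-240, -150, 250, 30, -15) [-64.  -70.2 -25.8] [-0.01   0.045 -0.015]
```

View pics/b8.png

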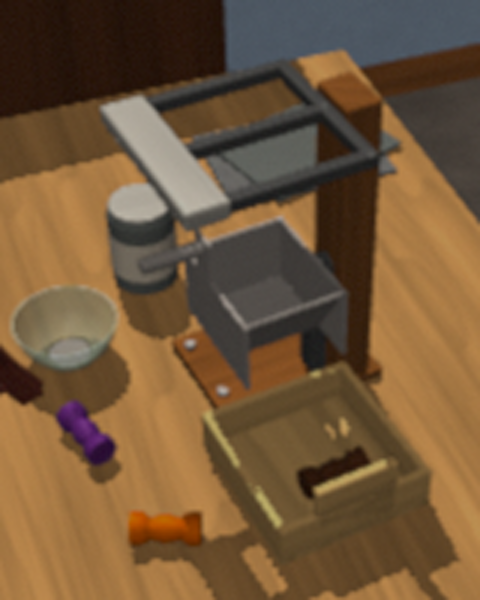

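View pics/b8t.png

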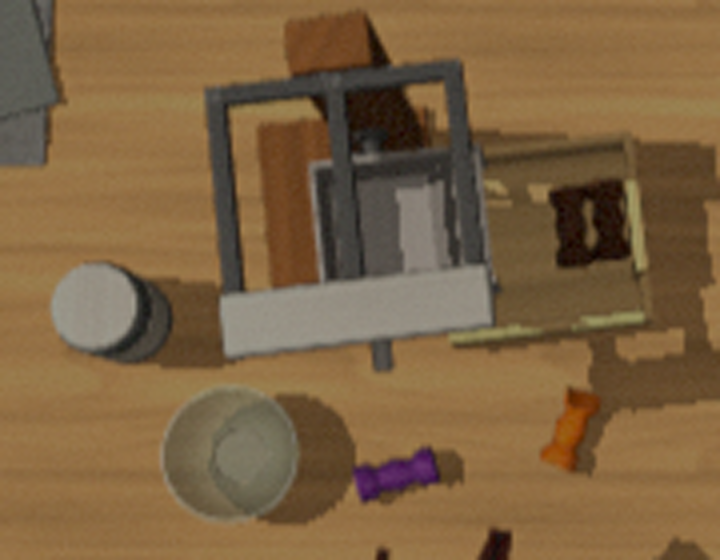

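The bucket is home and empty, with the bar end at (383,365) exactly as before. Both feet lie in the tray at (570,228) and (612,222). I'll do one numeric check against the first pictures, then hand in.

Run:
```python
from h import *
np.set_printoptions(suppress=True,precision=1)
def S(C): return (C-O)@RS
for n in("top","side"):
  for k in (0,8):
    C=cloud(load(f"{n}{k}"));Q=S(C)
    def s(Q,x,y,z): return Q[(Q[...,0]>x[0])&(Q[...,0]<x[1])&(Q[...,1]>y[0])&(Q[...,1]<y[1])&(Q[...,2]>z[0])&(Q[...,2]<z[1])]
    b=s(Q,(-122,-108),(-30,30),(215,260));r=s(Q,(-60,60),(-100,60),(185,215))
    print(n,k,"bar",len(b),np.median(b,0),"rim",len(r),np.median(r,0))
    for nm,a in dict(tin=((450,600),(390,490),(100,120)),bowl=((320,470),(280,430),(45,65)),block=((420,600),(-530,-400),(25,45))).items(): print("  ",nm,np.median(s(C,*a),0))
C=S(cloud(load("top8")));g=s(C,(-100,100),(-222,-28),(44,56));print("tray",cv2.minAreaRect(g[:,:2].astype(np.float32)))
f=s(C,(-75,75),(-200,-60),(18,44));print("feet",len(f),f.min(0),f.max(0))
from workcell import ctrl
```

```text
top 0 bar 16 [-112.5    0.8  240.4] rim 184 [ 36.5 -18.2 199.6]
   tin [526.4 448.9 110.7]
   bowl [408.1 364.8  53.6]
   block [ 506.1 -452.    35.5]
top 8 bar 17 [-112.1    0.4  241.7] rim 186 [ 35.8 -20.  199.7]
   tin [526.3 449.2 110.3]
   bowl [408.1 366.4  53.4]
   block [ 506.3 -451.8   35.4]
side 0 bar 29 [-116.    -2.7  240.1] rim 445 [  8.2 -22.8 196.4]
   tin [518.2 443.9 110. ]
   bowl [401.5 367.5  52.5]
   block [ 506.4 -450.2   34.8]
side 8 bar 29 [-115.4   -1.8  240.1] rim 443 [  5.1 -16.4 196.4]
   tin [518.8 443.8 109.8]
   bowl [399.2 368.9  52.3]
   block [ 506.4 -450.3   34.7]
tray ((5.2698822021484375, -126.6628646850586), (178.865234375, 171.08807373046875), 89.79822540283203)
feet 302 [ -42.2 -199.9   18.1] [ 71.1 -87.8  43.8]
```

```bash
python3 -c "
from workcell import ctrl
print(ctrl.get_obs()['t'],ctrl.close_job())"
```

```text
the job is handed in; nothing more can be done
13.6 None
```

The job is handed in after 13.6 s. Every check I made agrees with the task, but the system reported no verdict.

- **Tray:** I pinched it by the grip board and slid it against the stand's foot, where contact showed as about 17 N. The last picture puts it at about (5, −127) mm in the stand's frame, parallel to the stand.
- **Bucket:** With the fingers shut and the hand tilted about 35°, I pushed the bar past the latch and over to the stop, where the force peaked at 27 N. The feet rolled out, then I slid off the bar's free end and the bucket swung back. The bar's position matches the start to within about 1–2 mm, so it looks latched; I can only judge that from the pictures.
- **Feet:** Both dark feet lie side by side in the tray near the grip board, and the gripper did not go near them.
- **Bystanders and lamp:** The tin, bowl and cork block measure within about 3 mm of where they started. The pictures showed the hand clear of the lamp throughout, and nothing is touching the robot now.

The tray's wall on the stand side is partly hidden from above in the last pictures, so its position there comes from the visible rims and the contact force.

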